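# Shield the test socket of a film viewer and hold a lamp in it

## Task

Lay the black glare shield (the plate with the round hole and the upright lug) over the raised lamp test socket of the film viewer, so that it lies flat on the socket's shoulder, and let go of it. Then take the lamp from its stand by the grip bar, put it into the socket with its pins in the slots, push it fully home against the spring and turn it clockwise (seen from above) a quarter turn, as far as the stop. The socket springs back, so finish while still gripping the lamp, pushed in and turned; leave the other things on the table where they are.

Things in the scene. Friction and masses are not known exactly. Their poses are not given: they have to be found in the camera images.
- viewer: Grey film viewer, 340 wide (y), fixed, place and yaw vary; origin on the table under the socket's axis; x points from the socket to the white screen. Front deck 60 mm high, ending 60 mm before the axis; the sloped screen begins 90 mm behind the axis and rises to 130 mm height. The test socket is an upright aluminium neck, 48 mm outer diameter, on the deck.
- socket_rim (a point): Centre of the socket's mouth, at the top of its rim, 104 mm above the table; axes as the viewer's, z up. The rim is 8 mm thick: a round hole 26 mm wide with two opposite slots, to +x and -x, 13 mm wide, reaching 21 mm from the axis. Below the rim the pins have room to turn.
- socket_shoulder (a point): Point on the socket's axis at the height of its shoulder, 80 mm above the table, 24 mm below the rim: a ring 76 mm in outer diameter round the neck, on which the shield is to lie.
- shield_hole (a point): Centre of the shield's round hole, on the plate's underside. Loose black plate 124 (x) x 100 (y) x 5 mm, 90 g, z up, hole 57 mm wide in its middle; an upright lug stands near its +x edge. It may lie on the shoulder at any yaw.
- shield_lug (a point): Centre of the shield's lug, to grip it by: 8 mm thick (along the shield's x), 40 wide (y), 32 high above the plate. It lies 56 mm from the hole's centre in +x, 21 mm above the plate's underside; the lug's top is 37 mm above the underside.
- lamp_center (a point): Centre of the lamp (200 g, 100 mm high, upright, z up), half-way up. Heights from its lowest point: brass blade 20 (x) x 6 (y) to 8; shaft 22 in diameter to 42; two bayonet pins at 12 to 18; finned body 54 in diameter at 42 to 60; grip bar at 60 to 100. A half turn about z makes no difference. At the start it hangs in its stand, the body resting on the stand's top.
- lamp_grip (a point): Centre of the lamp's grey grip bar, on the lamp's axis, 30 mm above lamp_center: 46 long (x), 20 thick (y), 40 high. Same axes as lamp_center.
- lamp_pins (a point): Point on the lamp's axis at the height of its two pins (6 mm high, 8 wide, along the lamp's +x and -x, 37 mm over their ends), 35 mm below lamp_center. The lamp enters the socket with its x along the socket's x, either way round. With the lamp on the resting plunger this point is 7 mm below the rim; the pins can turn once pushed over 4 mm deeper.
- stand: White plastic block, 80 x 80 x 48 mm high, fixed, in which the lamp hangs; its hole is 43 mm wide; origin at the centre of its underside. The shield lies on one side of the robot and the stand on the other; which is which varies.
- socket_plunger (a joint): How far the lamp has pushed the socket's spring plunger down: 0 at rest, 0.010 m at the stop; 6 N to start, 11 N at the stop. At rest the lamp's lowest point meets it 22 mm below the rim (lamp_center 28 mm above the rim), the blade sitting in the plunger's groove.
- socket_rotor (a joint): How far the plunger's groove is turned clockwise seen from above: 0 at rest (groove along the socket's x), 1.40 rad at the stop. A spring turns it back (0.05 N m at 0, 0.16 at the stop). The blade has about 0.16 rad of play in the groove: the lamp turns 1.4 to 1.56 rad to reach the stop.
- densitometer: Bystander, not to be disturbed: white hand-held meter, 65 x 115 x 34 mm high; origin at the centre of its underside.
- marker: Bystander, not to be disturbed: black marker pen lying down, 125 long, 16 mm thick; origin at the centre of its underside.
- loupe: Bystander, not to be disturbed: black stand magnifier, 46 across, 42 mm high; origin at the centre of its underside.
- blank_mask: Bystander, not to be disturbed: black plate WITHOUT hole or lug, 110 x 100 x 5 mm; origin at the centre of its underside.
- carton: Bystander, not to be disturbed: blue carton, 100 x 170 x 60 mm high; origin at the centre of its underside.
- step_block: Bystander, not to be disturbed: steel staircase block, 100 x 40, up to 30 mm high; origin at the centre of its underside.

How it is judged:
On the way, in this order (a step that is already met when the one before it is completed fails the run):
1. the shield lies flat on the socket's shoulder, let go (horizontal distance between shield_hole and socket_shoulder below 0.008 m and z of shield_hole in the frame of socket_shoulder between -0.003 and 0.003 m and angle between shield_hole's own z axis and vertical below 0.06 rad and contact force between the fingers and shield below 0.2 N), for 0.2 s.
2. the lamp is pushed down into the socket with its pins in the slots, before turning (horizontal distance between lamp_center and socket_rim below 0.006 m and z of lamp_center in the frame of socket_rim below 0.0225 m and angle between lamp_center's own z axis and vertical below 0.12 rad and value of joint socket_plunger above 0.006 m and value of joint socket_rotor below 0.5 rad), for 0.1 s.
At the end, for the whole second after the job is handed in: Lamp in the socket (upright, 6 mm of axis), plunger down over 6 of 10 mm, turned over 1.15 of 1.40 rad, still gripped (over 2 N) through the last second; shield flat on the shoulder (3 mm in height, 0.06 rad, 8 mm of axis), not touched by the fingers (all of step 1 and horizontal distance between lamp_center and socket_rim below 0.006 m and z of lamp_center in the frame of socket_rim below 0.0225 m and angle between lamp_center's own z axis and vertical below 0.12 rad and value of joint socket_plunger above 0.006 m and value of joint socket_rotor above 1.15 rad and contact force between the fingers and lamp above 2 N); the arm keeps its last pose, push and grip.
It fails at once if a bystander is pushed away by more than 30 mm (distance of any of densitometer, marker, loupe, blank_mask, carton, step_block from where it was at the start of the episode above 0.03 m).
It also fails if it takes over 59 s, if anything falls off the work surface, if the arm or the gripper's body presses on something with over 40 N, if the wrist force passes 120 N, or if a joint passes its speed limit or range.

## Robot

A 6-joint arm with a two-finger parallel gripper is mounted at the origin on the work surface. World frame = base frame: x ahead of the robot, y to its left, z up, the work surface at z = 0. Lengths are in m, angles in rad, forces in N, time in s.
With the tool pointing down it reaches from about 0.325 to 0.9 m from the base axis. Payload 6.1 kg.
Tool frame: the origin (TCP) lies between the finger pads; the fingertips stand 25 mm ahead of it and the grasp point (between the pads) lies 6 mm ahead of it; y points along the fingers, x is the direction in which the jaws open and shut, and the axes are right-handed (so a half turn about y gives the same grasp; the last joint's range is limited). The gripper opens to 85 mm and grips with 20 to 120 N. Pads are 22 mm wide; open, the fingers measure 114 mm over their backs; the gripper's body (76 mm by 85 mm) begins 54 mm behind the grasp point. The pads swing forward as they close: fully open they stand 13 mm farther back than shut.
Start: joints at [1.155, 0.22, 1.526, -0, 1.395, -0.126], TCP at [0.179, 0.599, 0.256] pointing down, gripper open.
Joint ranges: [-2.98, 2.98], [-0.91, 2.08], [0.09, 2.57], [-1.24, 4.39], [0.2, 2.65], [-2.68, 2.68]. Speed limits (rad/s): [2.57, 2.57, 3.01, 3.14, 3.14, 3.14].

## Interface

Orientations are given as a unit quaternion [w, x, y, z].
In Python, from cell import bot gives the robot as it stands.
- The arm moves only by the tool jog_arm, never from a script. Its argument "targets" is a list that holds one entry, the list of rows, each a list of 4 numbers: the shift along the tool's x, y, z in mm, then the turn about the tool's y in rad. A call has 1 to 5 rows; each row is the pose to reach, as a shift and turn from the pose commanded when the call began, along the tool's axes at that moment; what a row does not reach only later rows make up. A row lasts 1/12 s, in which the tool goes at most 41.7 mm and 7.16 degrees, less where a joint would pass 70% of its speed; a pose out of reach is approached as far as the arm can. A call with a gripper value outside its range is refused whole. "jaw" is the closure, from 0 (fully open) to 1 (shut), set as the call begins (left out, the last holds). The fingers move at their own pace and stop on an object; "newtons" is the grip in N (left out, the last holds). Time passes only in rows, so rows that repeat a pose let the fingers close. It gives the time, the measured TCP pose, the force and the opening at its end, in the units of the state.
- bot.sense(): the state, without advancing time (a new reading comes with each control period).
- bot.get_image(name): name is "scene" or "top" or "wrist"; returns a dict with "image" (400x640x3 uint8, blue, green, red), "camera_matrix" (3x3 intrinsics, pixels), "k1" (the pictures are not rectified: a ray, as slopes to the right and down, at radius r is drawn at 1 + k1 r^2 times it, then the intrinsics apply), "R" (3x3) and "t" (3): a world point X has camera coordinates R X + t; the wrist camera has in their place "mount" (4x4, takes a point from camera to tool coordinates, whose origin is the TCP and whose axes are the tool frame's). Camera axes: x right, y down, z forward; pixel columns grow to the right and rows downward; lengths in m; the calibration is good to about 2 mm. A picture is of the moment at which its call begins: read the wrist's pose just before it. There is no depth.
- bot.hand_in(): hands the job in, once; it reports no verdict.
The state is a dict: "clock": time; "joint_pos": joint angles; "joint_vel": joint speeds; "joint_torque": joint torques, N m; "tcp_pos": TCP position; "eef_rot": TCP orientation; "force": force on the tool from outside, world axes, zero at the start; "torque": the same for the moment, N m; "opening": finger opening in m.
Only numpy, scipy, OpenCV 4.12 (cv2) and the standard library are available. Lean on these libraries where they do the work, as an engineer would, in place of code of your own. Each camera call takes 0.05 s, during which the arm holds its last target.

## Working session

There is one attempt and no reset: what is moved stays moved. The work goes in short steps, Python scripts to look and compute and a tool call to move; the robot and the scene stay as the last step left them, time stands still between calls to the robot, and variables do not carry over. Pictures are saved under pics/ and viewed, and the job is handed in when it is done.

Besides the shell and the picture viewer there is one more tool, called as name([rows], argument=value, ...), one row to a line, values as JSON. jog_arm: Moves the arm, as the interface text tells. Its arguments: {"type":"object","properties":{"targets":{"type":"array","items":{"type":"array","items":{"type":"array","items":{"type":"number"}}}},"jaw":{"type":"number"},"newtons":{"type":"number"}},"required":["targets"]}

```bash
ls; mkdir -p pics; python3 - <<'E'
from cell import bot
import cv2,numpy as np
s=bot.sense()
for k,v in s.items(): print(k,np.round(v,4))
for n in ["scene","top","wrist"]:
    d=bot.get_image(n); cv2.imwrite(f"pics/{n}0.png",d["image"])
    print(n,{k:np.round(v,4).tolist() for k,v in d.items() if k!="image"})
E
```

```text
pics
clock 0.0
joint_pos [ 1.1549  0.2212  1.5276  0.      1.3947 -0.1261]
joint_vel [ 0.0013 -0.0001  0.001  -0.0006 -0.0014  0.0012]
joint_torque [ 8.00000e-04 -4.96894e+01 -3.89396e+01 -1.00000e-04  1.09000e-02
 -0.00000e+00]
tcp_pos [0.1784 0.5984 0.2552]
eef_rot [-0.5666  0.5673  0.422  -0.4232]
force [0.2885 0.4984 0.0784]
torque [ 0.0077 -0.0439  0.0159]
opening 0.0854
scene {'camera_matrix': [[414.5792, 0.0, 310.6972], [0.0, 414.5792, 197.535], [0.0, 0.0, 1.0]], 'k1': 0.0333, 'R': [[0.423, 0.9061, 0.0097], [0.7301, -0.3344, -0.5959], [-0.5367, 0.2591, -0.803]], 't': [-0.1969, -0.3453, 1.2892]}
top {'camera_matrix': [[508.349, 0.0, 329.2566], [0.0, 508.349, 194.2103], [0.0, 0.0, 1.0]], 'k1': -0.0461, 'R': [[0.0089, -0.9997, -0.0227], [-0.9834, -0.0047, -0.1813], [0.1812, 0.024, -0.9832]], 't': [-0.0035, 0.5191, 1.2219]}
wrist {'camera_matrix': [[317.5744, 0.0, 316.3593], [0.0, 317.5744, 196.7471], [0.0, 0.0, 1.0]], 'k1': 0.0081, 'mount': [[1.0, 0.0003, 0.0005, -0.0003], [-0.0004, -0.2655, 0.9641, -0.1172], [0.0004, -0.9641, -0.2655, 0.0679], [0.0, 0.0, 0.0, 1.0]]}
```

View pics/scene0.png

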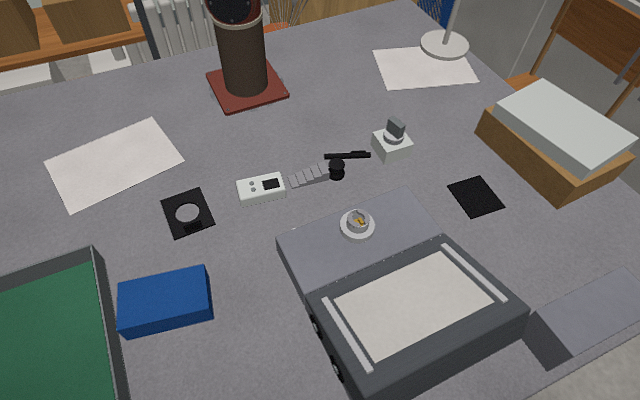

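View pics/top0.png

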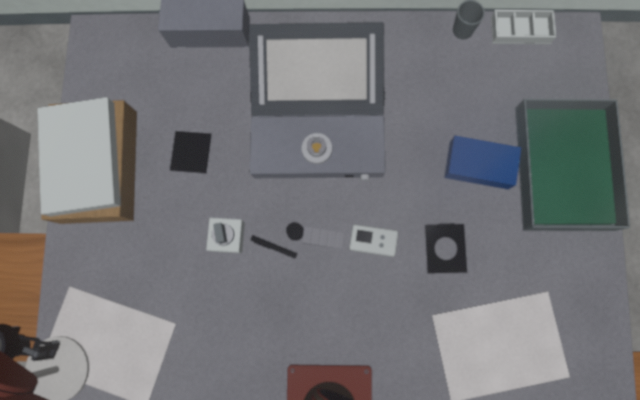

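View pics/wrist0.png

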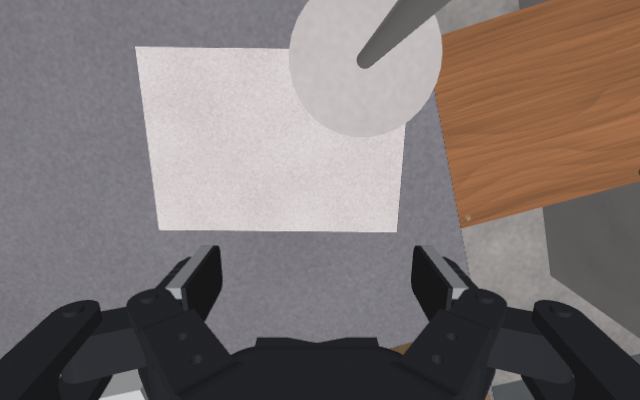

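```bash
cat > h.py <<'E'
from cell import bot
import cv2,numpy as np
from scipy.spatial.transform import Rotation as Ro
def rot(q): return Ro.from_quat([q[1],q[2],q[3],q[0]]).as_matrix()
def cam(n):
    s=bot.sense(); d=bot.get_image(n); d=dict(d)
    if n=="wrist":
        M=np.array(d["mount"]); T=np.eye(4); T[:3,:3]=rot(s["eef_rot"]); T[:3,3]=s["tcp_pos"]
        W=T@M; d["R"]=W[:3,:3].T; d["t"]=-d["R"]@W[:3,3]
    d["R"]=np.array(d["R"]);d["t"]=np.array(d["t"]);d["K"]=np.array(d["camera_matrix"]);return d
def dist(d): return np.array([d["k1"],0,0,0,0.])
def ray(d,uv):
    uv=np.asarray(uv,float).reshape(-1,1,2)
    p=cv2.undistortPoints(uv,d["K"],dist(d)).reshape(-1,2)
    v=np.c_[p,np.ones(len(p))]@d["R"]; return -d["R"].T@d["t"],v
def onz(d,uv,z):
    c,v=ray(d,uv); return c+v*((z-c[2])/v[:,2])[:,None]
def proj(d,X):
    X=np.atleast_2d(X).astype(float)
    return cv2.projectPoints(X,cv2.Rodrigues(d["R"])[0],d["t"],d["K"],dist(d))[0].reshape(-1,2)
def tri(ds,uvs):
    A=np.zeros((3,3));b=np.zeros(3)
    for d,uv in zip(ds,uvs):
        c,v=ray(d,uv);v=v[0]/np.linalg.norm(v[0]);P=np.eye(3)-np.outer(v,v);A+=P;b+=P@c
    return np.linalg.solve(A,b)
def crop(im,x0,y0,x1,y1,k,name):
    cv2.imwrite("pics/"+name,cv2.resize(im[y0:y1,x0:x1],None,fx=k,fy=k,interpolation=cv2.INTER_CUBIC))
E
python3 - <<'E'
import cv2
from h import crop
t=cv2.imread("pics/top0.png");s=cv2.imread("pics/scene0.png")
crop(t,180,100,500,290,2.5,"tc.png")
crop(s,140,100,500,280,2.2,"sc.png")
E
```

```text
(no output)
```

View pics/tc.png

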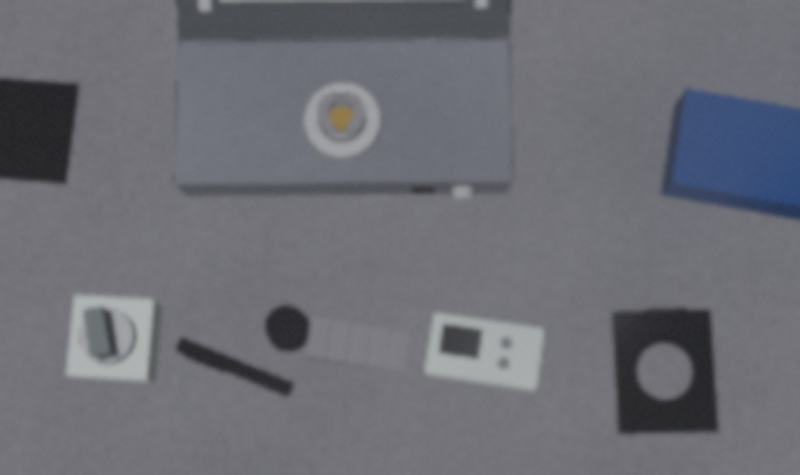

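View pics/sc.png

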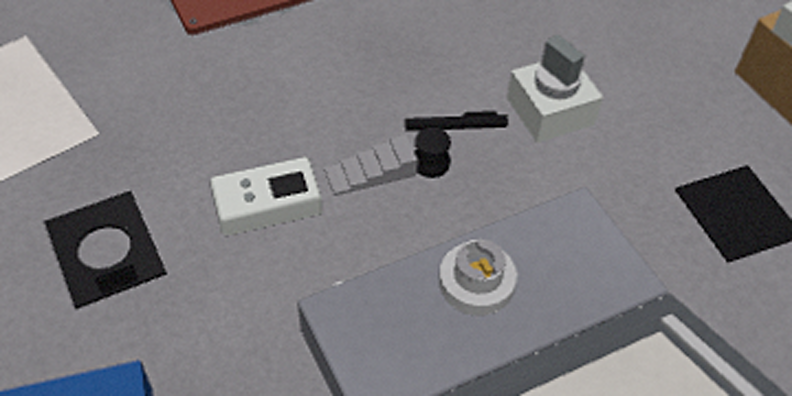

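```bash
python3 - <<'E'
from h import *
T=cam("top");S=cam("scene")
def comps(m,amin):
    n,l,st,c=cv2.connectedComponentsWithStats(m.astype(np.uint8)); return [(i,st[i].tolist(),np.round(c[i],1).tolist()) for i in range(1,n) if st[i,4]>amin],l
for nm,d in (("top",T),("scene",S)):
    im=d["image"].astype(int)
    dark=im.max(2)<50
    cs,l=comps(dark,150);print(nm,"dark");[print(c) for c in cs]
    wh=im.min(2)>165
    cs,l=comps(wh,150);print("white");[print(c) for c in cs]
E
```

```text
top dark
(1, [171, 132, 39, 40, 1258], [190.4, 151.6])
(3, [428, 225, 38, 47, 989], [447.8, 250.4])
(6, [0, 325, 30, 34, 640], [12.1, 341.2])
(7, [34, 339, 23, 20, 159], [44.8, 349.1])
(16, [305, 383, 48, 17, 481], [330.1, 392.1])
white
(1, [497, 18, 13, 18, 209], [503.1, 27.0])
(2, [515, 18, 14, 18, 216], [521.4, 26.6])
(3, [534, 18, 14, 17, 198], [540.5, 26.4])
(4, [290, 41, 48, 47, 888], [314.3, 59.3])
(47, [38, 98, 75, 115, 7344], [74.4, 155.6])
(48, [208, 219, 32, 32, 434], [224.5, 235.4])
(49, [351, 227, 44, 27, 451], [376.5, 243.3])
(51, [51, 288, 124, 112, 7865], [115.4, 342.8])
(52, [434, 293, 134, 107, 10256], [500.0, 346.3])
scene dark
(2, [207, 0, 44, 24, 831], [229.7, 9.8])
(12, [245, 19, 23, 74, 372], [260.9, 52.1])
(17, [214, 25, 16, 67, 179], [221.0, 53.9])
(97, [324, 151, 47, 30, 569], [342.0, 162.2])
(98, [447, 175, 58, 44, 1392], [475.3, 196.6])
(101, [161, 187, 55, 53, 1409], [187.1, 213.0])
(116, [307, 302, 57, 98, 818], [336.4, 360.3])
white
(7, [421, 30, 48, 27, 905], [444.2, 43.8])
(8, [88, 46, 43, 28, 610], [106.2, 60.9])
(9, [372, 46, 108, 45, 3101], [419.9, 69.1])
(10, [0, 63, 51, 27, 795], [24.5, 76.2])
(11, [497, 78, 141, 92, 5673], [567.6, 122.6])
(12, [44, 116, 141, 99, 6978], [111.5, 164.0])
(13, [373, 129, 41, 23, 366], [391.6, 140.4])
(15, [236, 171, 49, 29, 691], [257.4, 185.4])
(17, [340, 211, 35, 28, 312], [356.1, 228.0])
(22, [442, 243, 65, 59, 375], [474.5, 272.1])
(23, [334, 251, 160, 112, 9054], [410.1, 304.3])
(24, [322, 297, 51, 75, 500], [346.8, 334.0])
```

```bash
python3 - <<'E'
from h import *
T=cam("top");S=cam("scene")
def holefit(d,box,th):
    x0,y0,x1,y1=box
    g=d["image"][y0:y1,x0:x1].max(2); g=cv2.resize(g,None,fx=4,fy=4,interpolation=cv2.INTER_CUBIC)
    m=(g<th).astype(np.uint8)
    cs,h=cv2.findContours(m,cv2.RETR_CCOMP,cv2.CHAIN_APPROX_NONE)
    up=lambda c:(c.reshape(-1,2)+.5)/4-.5+[x0,y0]
    o=max(range(len(cs)),key=lambda i:cv2.contourArea(cs[i])); 
    hs=[i for i in range(len(cs)) if h[0][i][3]==o]; hi=max(hs,key=lambda i:cv2.contourArea(cs[i]))
    return up(cs[o]),up(cs[hi])
for nm,d,box in (("top",T,(415,210,480,285)),("scene",S,(150,175,225,250))):
    o,hl=holefit(d,box,75)
    H=onz(d,hl,0.004); (c,ax,a)=cv2.fitEllipse((H[:,:2]*1000).astype(np.float32))
    print(nm,"hole",np.round(c,1),np.round(ax,1))
    O=onz(d,o,0.004)[:,:2]*1000; r=cv2.minAreaRect(O.astype(np.float32)); print("  rect",r)
    print("  quad",np.round(cv2.boxPoints(r)).tolist())
# socket ring
for nm,d,box in (("top",T,(295,125,340,172)),("scene",S,(330,195,385,250))):
    x0,y0,x1,y1=box
    g=d["image"][y0:y1,x0:x1].min(2); g=cv2.resize(g,None,fx=4,fy=4,interpolation=cv2.INTER_CUBIC)
    m=(g>150).astype(np.uint8)
    cs,h=cv2.findContours(m,cv2.RETR_EXTERNAL,cv2.CHAIN_APPROX_NONE)
    c=max(cs,key=cv2.contourArea); u=(c.reshape(-1,2)+.5)/4-.5+[x0,y0]
    P=onz(d,u,0.08)[:,:2]*1000; e=cv2.fitEllipse(P.astype(np.float32)); print(nm,"ring",np.round(e[0],1),np.round(e[1],1),cv2.minEnclosingCircle(P.astype(np.float32)))
crop(T["image"],240,15,400,185,4,"v_t.png")
crop(S["image"],300,190,420,260,6,"v_s.png")
crop(S["image"],360,105,430,170,8,"l_s.png")
crop(S["image"],150,175,230,250,7,"sh_s.png")
E
```

```text
top hole [ 390.2 -293.7] [59.2 59.9]
  rect ((391.23834228515625, -294.0434265136719), (123.73690795898438, 98.59393310546875), 1.6891846656799316)
  quad [[328.0, -247.0], [331.0, -345.0], [455.0, -341.0], [452.0, -243.0]]
scene hole [ 390.  -293.5] [54.7 57.1]
  rect ((389.31195068359375, -293.2409362792969), (128.0258026123047, 99.94916534423828), 1.6392688751220703)
  quad [[324.0, -245.0], [327.0, -345.0], [455.0, -341.0], [452.0, -241.0]]
top ring [631.6  32.5] [64.6 66.4] ((630.978759765625, 32.39999771118164), 35.5994758605957)
scene ring [628.9  33.3] [68.7 72.4] ((629.0574951171875, 33.40328598022461), 38.98318099975586)
```

View pics/v_t.png

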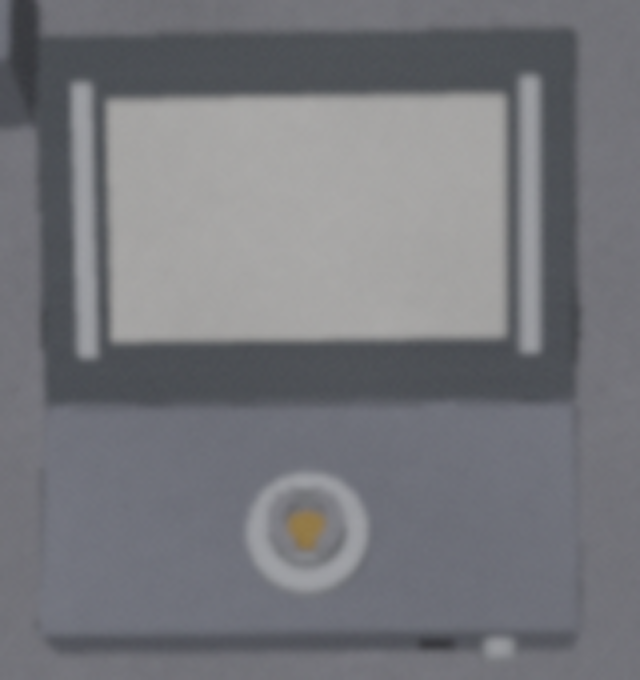

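View pics/v_s.png

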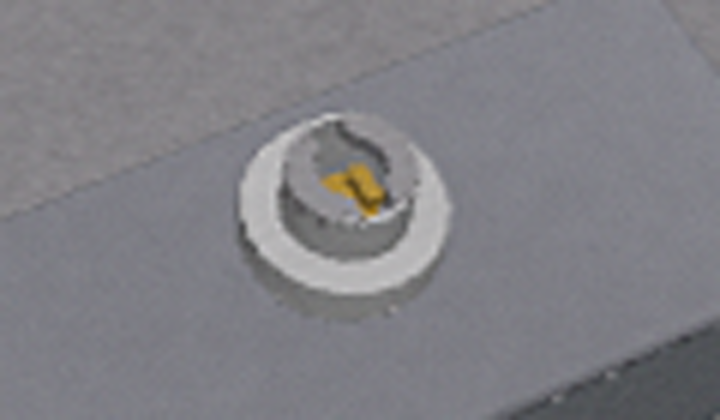

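View pics/l_s.png

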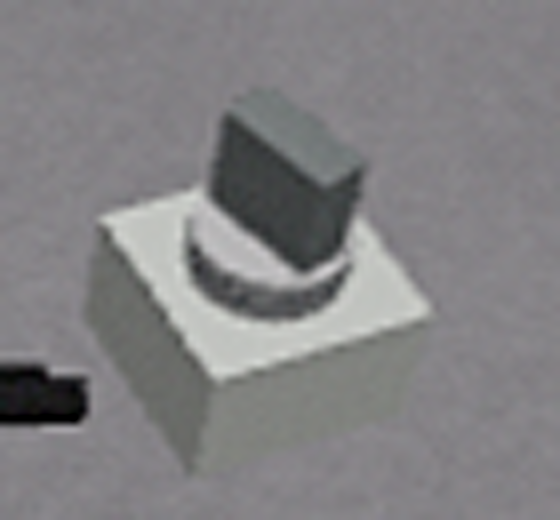

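View pics/sh_s.png

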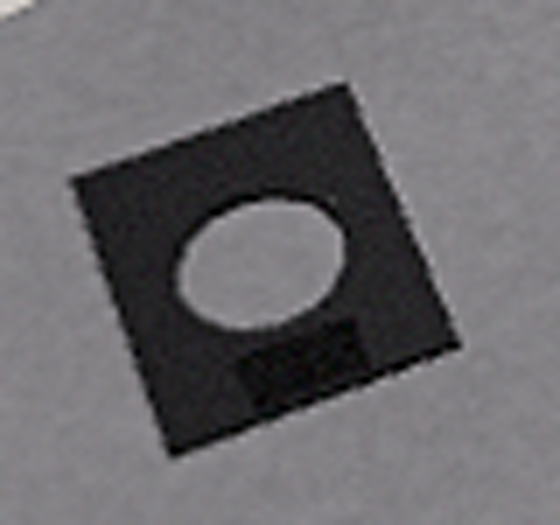

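```bash
cat >> h.py <<'E'
def go(p,yaw=None,tip=None):
    """print tool-frame shift mm to world TCP p (mm) and turn; yaw=desired angle of tool x (deg)"""
    s=bot.sense();R=rot(s["eef_rot"]);d=np.array(p)-np.array(s["tcp_pos"])*1000
    print("t",round(s["clock"],2),"tcp",np.round(np.array(s["tcp_pos"])*1000,1),"F",np.round(s["force"],1),"op",round(s["opening"]*1000,1))
    cy=np.degrees(np.arctan2(R[1,0],R[0,0])); print("shift",np.round(R.T@d,1),"toolx yaw",round(cy,2),"ydir",np.round(R[:,1],3),"q",np.round(s["joint_pos"],2))
    if yaw is not None:
        w=(yaw-cy+180)%360-180; print("turn about +z world deg",round(w,2),"-> about tool y rad",round(np.radians(w)*np.sign(R[2,1]),3))
E
python3 - <<'E'
from h import *
go([446,-292,250],1.7)
s=bot.sense();print(np.round(rot(s["eef_rot"]),3))
T=cam("top");S=cam("scene")
f=lambda a:np.array(a)/4+[240,15]-0.375
for z,a in ((0.06,[(60,635),(565,633)]),(0.06,[(60,404),(565,402)]),(0.1,[(108,97),(505,92)]),(0.08,[(110,343),(505,339)])):
    P=onz(T,f(a),z); d=P[1]-P[0]; print(np.round(P*1000,1).tolist(), "x-axis yaw", np.degrees(np.arctan2(d[1],d[0]))+90)
g=lambda a:np.array(a)/8+[360,105]-0.44
# bar top corners in scene: (255,88)?,(222,112),(327,187),(367,160); stand top corners
P=onz(S,g([(225,112),(327,187),(367,160),(264,88)]),0.106)*1000;print("bar",np.round(P,1).tolist(),P.mean(0))
P=onz(S,g([(98,218),(218,383),(433,312)]),0.048)*1000;print("stand",np.round(P,1).tolist(),(P[0]+P[2])/2)
E
```

```text
t 0.35 tcp [178.5 598.8 256. ] F [ 0.1  0.5 -0. ] op 85.6
shift [-777.2    6.3 -510.9] toolx yaw 73.4 ydir [-0. -0. -1.] q [ 1.15  0.22  1.53  0.    1.39 -0.13]
turn about +z world deg -71.7 -> about tool y rad 1.251
[[ 0.286 -0.    -0.958]
 [ 0.958 -0.     0.286]
 [-0.    -1.     0.   ]]
[[568.9, 187.0, 60.0], [571.4, -128.1, 60.0]] x-axis yaw 0.4432783227262149
[[720.4, 192.6, 60.0], [721.9, -129.7, 60.0]] x-axis yaw 0.275370770433625
[[912.4, 162.6, 100.0], [914.9, -90.7, 100.0]] x-axis yaw 0.5709177271039749
[[753.9, 158.7, 80.0], [756.5, -90.8, 80.0]] x-axis yaw 0.5994186942153163
bar [[397.7, 246.1, 106.0], [439.9, 257.3, 106.0], [434.9, 275.2, 106.0], [393.3, 263.2, 106.0]] [416.45318813 260.44921823 106.        ]
stand [[373.7, 222.2, 48.0], [454.5, 219.8, 48.0], [456.7, 299.8, 48.0]] [415.20651287 260.99916674  48.        ]
```

jog_arm([
  [[-30, 0, -28, 0], [-60, 0, -56, 0], [-90, 0, -84, 0], [-120, 0, -112, 0], [-150, 0, -140, 0]],
], jaw=0)

```text
clock: 0.87
tcp_pos: [0.2702, 0.4135, 0.2562]
eef_rot: [-0.567, 0.567, 0.423, -0.423]
force: [1.1, -0.3, 1.2]
opening: 0.0855
```

jog_arm([
  [[-30, 0, -28, 0], [-60, 0, -56, 0], [-90, 0, -84, 0], [-120, 0, -112, 0], [-150, 0, -140, 0]],
])

```text
clock: 1.28
tcp_pos: [0.3616, 0.2297, 0.2567]
eef_rot: [-0.567, 0.567, 0.423, -0.422]
force: [1.3, 1.1, 0.0]
opening: 0.0855
```

```bash
python3 - <<'E'
from h import *
go([446,-292,240],1.7)
E
```

```text
t 1.28 tcp [361.6 229.7 256.7] F [1.3 1.1 0. ] op 85.5
shift [-475.9   16.6 -229.7] toolx yaw 73.42 ydir [ 0.001  0.    -1.   ] q [ 0.38 -0.27  2.01 -0.    1.4  -0.9 ]
turn about +z world deg -71.72 -> about tool y rad 1.252
```

jog_arm([
  [[-36, 0, -17, 0.12], [-72, 0, -34, 0.24], [-108, 0, -51, 0.36], [-144, 0, -68, 0.48], [-180, 0, -85, 0.6]],
])

```text
clock: 1.7
tcp_pos: [0.3911, 0.0328, 0.2567]
eef_rot: [-0.667, 0.667, 0.235, -0.234]
force: [1.2, -0.5, 1.3]
opening: 0.0852
```

```bash
python3 - <<'E'
from h import *
go([446,-292,240],1.7)
E
```

```text
t 1.7 tcp [391.1  32.8 256.7] F [ 1.2 -0.5  1.3] op 85.2
shift [-160.2   16.9 -287.8] toolx yaw 38.69 ydir [ 0.001 -0.    -1.   ] q [-0.12 -0.38  2.09  0.    1.43 -0.79]
turn about +z world deg -36.99 -> about tool y rad 0.646
```

jog_arm([
  [[-18, 2, -33, 0.12], [-36, 4, -66, 0.24], [-54, 8, -99, 0.36], [-72, 12, -132, 0.48], [-90, 16, -165, 0.6]],
])

```text
clock: 2.12
tcp_pos: [0.4252, -0.1523, 0.2406]
eef_rot: [-0.706, 0.707, 0.027, -0.026]
force: [0.3, 0.7, 0.1]
opening: 0.0855
```

```bash
python3 - <<'E'
from h import *
go([446,-292,200],1.7)
E
```

```text
t 2.12 tcp [ 425.2 -152.3  240.6] F [0.3 0.7 0.1] op 85.5
shift [  10.3   40.6 -140.8] toolx yaw 4.27 ydir [ 0.001 -0.001 -1.   ] q [-0.52 -0.2   1.98  0.    1.36 -0.59]
turn about +z world deg -2.57 -> about tool y rad 0.045
```

jog_arm([
  [[3, 10, -36, 0.045], [6, 20, -72, 0.045], [9, 30, -108, 0.045], [10, 40, -141, 0.045], [10, 40, -141, 0.045]],
])

```text
clock: 2.53
tcp_pos: [0.4457, -0.2946, 0.198]
eef_rot: [-0.707, 0.707, 0.011, -0.012]
force: [-0.5, -0.1, -0.3]
opening: 0.0855
```

```bash
python3 - <<'E'
from h import *
go([446,-292,60],1.7)
d=cam("wrist");cv2.imwrite("pics/w1.png",d["image"])
th=np.radians(1.7);ex=np.array([np.cos(th),np.sin(th),0]);ey=np.array([-ex[1],ex[0],0]);o=np.array([.390,-.294,0])
L=[o+ex*(.056+a*.004)+ey*b*.02+[0,0,.037] for a,b in((-1,-1),(1,-1),(1,1),(-1,1))]
print(proj(d,L).round(),proj(d,[o+[0,0,.005]]).round(), proj(d,[o+a*.062*ex+b*.05*ey+[0,0,.005] for a,b in((-1,-1),(1,-1),(1,1),(-1,1))]).round())
E
```

```text
t 2.53 tcp [ 445.7 -294.6  198. ] F [-0.5 -0.1 -0.3] op 85.5
shift [  0.7 138.    2.6] toolx yaw 1.84 ydir [-0.002 -0.    -1.   ] q [-0.73  0.05  1.82 -0.    1.27 -0.76]
turn about +z world deg -0.14 -> about tool y rad 0.002
[[314. 206.]
 [322. 206.]
 [323. 162.]
 [314. 162.]] [[262. 177.]] [[204. 224.]
 [323. 224.]
 [324. 126.]
 [194. 125.]]
```

View pics/w1.png

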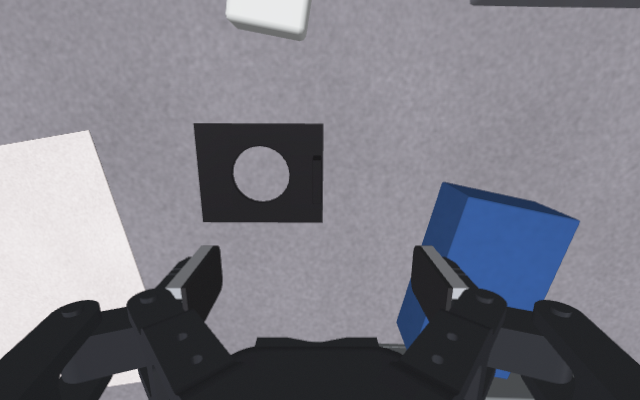

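jog_arm([
  [[0.5, 35, 2, 0], [0.5, 70, 3, 0], [0.5, 105, 3, 0], [0.5, 130, 3, 0], [0.5, 130, 3, 0]],
], jaw=0.35)

```text
clock: 3.0
tcp_pos: [0.4436, -0.283, 0.0651]
eef_rot: [0.709, -0.705, -0.01, 0.016]
force: [-1.0, 0.3, 0.3]
opening: 0.0554
```

```bash
python3 - <<'E'
from h import *
go([446,-291,34],1.7)
d=cam("wrist");cv2.imwrite("pics/w2.png",d["image"])
E
```

```text
t 3.0 tcp [ 443.6 -283.    65.1] F [-1.   0.3  0.3] op 55.4
shift [ 2.3 31.1 -8.3] toolx yaw 2.1 ydir [-0.007  0.007 -1.   ] q [-0.72  0.22  1.92  0.    1.01 -0.75]
turn about +z world deg -0.4 -> about tool y rad 0.007
```

View pics/w2.png

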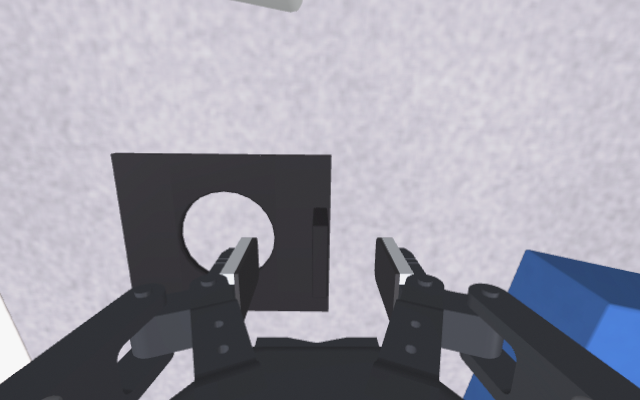

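jog_arm([
  [[0, 0, 0, 0], [0, 0, 0, 0], [0, 0, 0, 0]],
])

```text
clock: 3.3
tcp_pos: [0.4486, -0.288, 0.0731]
eef_rot: [-0.706, 0.708, 0.014, -0.012]
force: [0.2, -0.3, 0.3]
opening: 0.0555
```

```bash
python3 - <<'E'
from h import *
go([446,-291,34],1.7)
E
```

```text
t 3.3 tcp [ 448.6 -288.    73.1] F [ 0.2 -0.3  0.3] op 55.5
shift [-2.8 39.1 -2.7] toolx yaw 2.08 ydir [ 0.004 -0.003 -1.   ] q [-0.72  0.21  1.91  0.    1.01 -0.76]
turn about +z world deg -0.38 -> about tool y rad 0.007
```

jog_arm([
  [[0, 0, 0, 0], [0, 0, 0, 0], [0, 0, 0, 0], [0, 0, 0, 0], [0, 0, 0, 0]],
])

```text
clock: 3.72
tcp_pos: [0.4469, -0.287, 0.0704]
eef_rot: [-0.707, 0.707, 0.013, -0.013]
force: [-0.1, -0.2, -0.2]
opening: 0.0551
```

```bash
python3 - <<'E'
from h import *
go([446,-291,34],1.7)
E
```

```text
t 3.72 tcp [ 446.9 -287.    70.4] F [-0.1 -0.2 -0.2] op 55.1
shift [-1.1 36.4 -4. ] toolx yaw 2.06 ydir [ 0. -0. -1.] q [-0.72  0.22  1.91  0.    1.01 -0.76]
turn about +z world deg -0.36 -> about tool y rad 0.006
```

```bash
python3 - <<'E'
from h import *
d=cam("wrist");cv2.imwrite("pics/w3.png",d["image"])
crop(d["image"],90,130,420,330,2.4,"w3c.png")
g=cv2.cvtColor(d["image"],cv2.COLOR_BGR2GRAY)
m=(g<110).astype(np.uint8)
for r in (165,175,185):
    x=np.where(np.diff(m[r].astype(int)))[0]; P=onz(d,[(v+.5,r) for v in x],0.005)*1000; print(r,x,P[:,:2].round(1).tolist())
c=[(u,v) for u,v in []]
E
```

```text
165 [110 323] [[325.9, -255.4], [448.9, -250.9]]
175 [112 323] [[326.3, -261.3], [449.1, -256.8]]
185 [114 201 236 323] [[326.6, -267.3], [377.5, -265.4], [398.1, -264.7], [449.4, -262.8]]
```

View pics/w3c.png

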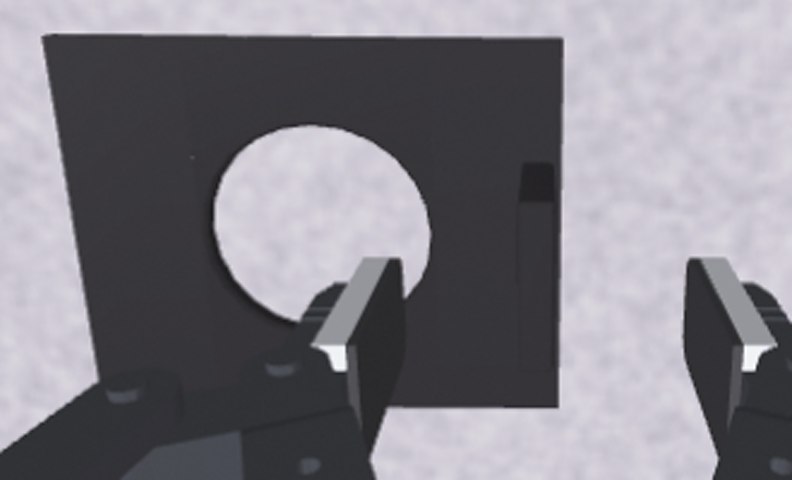

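jog_arm([
  [[-1, 12, -2, -0.006], [-2, 22, -3, -0.006], [-2, 31, -3, -0.006], [-2, 36, -3, -0.006], [-2, 36, -3, -0.006]],
])

```text
clock: 4.18
tcp_pos: [0.4436, -0.2889, 0.0319]
eef_rot: [0.708, -0.706, -0.014, 0.016]
force: [-0.5, 0.3, -0.7]
opening: 0.0553
```

jog_arm([
  [[0, 0, 0, 0], [0, 0, 0, 0]],
])

```text
clock: 4.35
tcp_pos: [0.4452, -0.2901, 0.0343]
eef_rot: [-0.707, 0.707, 0.015, -0.015]
force: [0.0, 0.5, 0.7]
opening: 0.0555
```

```bash
python3 - <<'E'
from h import *
go([446,-291,34],1.7)
d=cam("wrist");cv2.imwrite("pics/w4.png",d["image"])
E
```

```text
t 4.35 tcp [ 445.2 -290.1   34.3] F [0.  0.5 0.7] op 55.5
shift [ 0.8  0.3 -0.9] toolx yaw 2.41 ydir [ 0. -0. -1.] q [-0.73  0.28  1.92 -0.    0.94 -0.77]
turn about +z world deg -0.71 -> about tool y rad 0.012
```

View pics/w4.png

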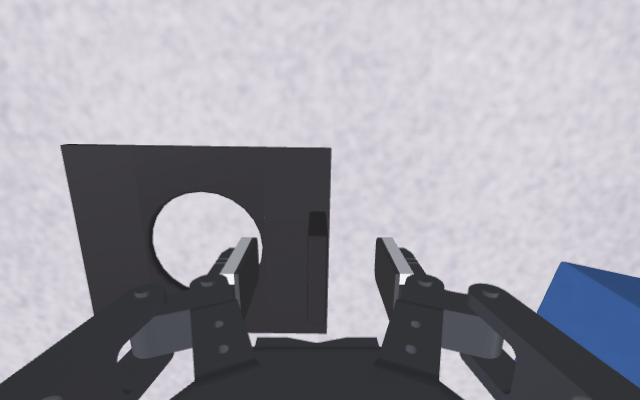

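jog_arm([
  [[0, 0, 0, 0.012], [0, 0, 0, 0.012], [0, 0, 0, 0.012], [0, 0, 0, 0.012], [0, 0, 0, 0.012]],
], jaw=1, newtons=60)

```text
clock: 4.82
tcp_pos: [0.4454, -0.2902, 0.0347]
eef_rot: [-0.707, 0.707, 0.011, -0.01]
force: [1.6, -1.0, 4.2]
opening: 0.0071
```

jog_arm([
  [[0, 0, 0, 0], [0, 0, 0, 0], [0, 0, 0, 0]],
])

```text
clock: 5.07
tcp_pos: [0.4454, -0.2902, 0.0347]
eef_rot: [-0.707, 0.707, 0.011, -0.01]
force: [0.5, -0.7, 4.3]
opening: 0.0071
```

jog_arm([
  [[0, -10, 0, 0], [0, -25, 0, 0], [0, -50, 0, 0], [0, -80, 0, 0], [0, -105, 0, 0]],
])

```text
clock: 5.48
tcp_pos: [0.4446, -0.2897, 0.1407]
eef_rot: [0.707, -0.707, -0.01, 0.011]
force: [0.4, 0.1, -0.9]
opening: 0.0069
```

jog_arm([
  [[0, -15, 0, 0], [0, -20, 0, 0], [0, -20, 0, 0], [0, -20, 0, 0], [0, -20, 0, 0]],
])

```text
clock: 5.9
tcp_pos: [0.4441, -0.2892, 0.1575]
eef_rot: [0.708, -0.706, -0.01, 0.011]
force: [-1.1, -0.4, -1.5]
opening: 0.0069
```

```bash
python3 - <<'E'
from h import *
go([446,-291,34],1.7)
d=cam("wrist");cv2.imwrite("pics/w5.png",d["image"])
E
```

```text
t 5.9 tcp [ 444.1 -289.2  157.5] F [-1.1 -0.4 -1.5] op 6.9
shift [  2.2 123.5  -2.2] toolx yaw 1.72 ydir [-0.002  0.002 -1.   ] q [-0.73  0.09  1.87 -0.    1.19 -0.76]
turn about +z world deg -0.02 -> about tool y rad 0.0
```

View pics/w5.png

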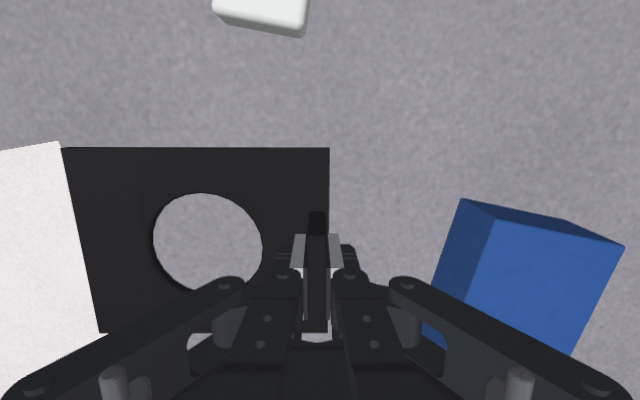

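```bash
cat > hole.py <<'E'
from h import *
from scipy.optimize import least_squares
s=bot.sense();d=bot.get_image("wrist");im=d["image"];M=np.array(d["mount"]);K=np.array(d["camera_matrix"])
g=im.min(2); m=((g>75)).astype(np.uint8)
n,l,st,c=cv2.connectedComponentsWithStats(m,connectivity=4); i=l[230,205]; print("comp",st[i])
cs,_=cv2.findContours((l==i).astype(np.uint8),cv2.RETR_EXTERNAL,cv2.CHAIN_APPROX_NONE)
u=max(cs,key=cv2.contourArea).reshape(-1,2).astype(float)
u=u[(u[:,1]<270)|((u[:,0]<190)&(u[:,1]<285))]
p=cv2.undistortPoints(u.reshape(-1,1,2),K,np.array([d["k1"],0,0,0,0.])).reshape(-1,2)
v=np.c_[p,np.ones(len(p))]@M[:3,:3].T; c0=M[:3,3]
def at(y): 
    k=(y-c0[1])/v[:,1]; return (c0+v*k[:,None])[:,[0,2]]*1000
A,B=at(.0297),at(.0347)
def res(q):
    # visible = inside both: boundary where max(dist)=28.5
    return np.maximum(np.hypot(*(A-q).T),np.hypot(*(B-q).T))-28.5
r=least_squares(res,[-56,0],loss="soft_l1"); print("hole in tool x,z mm",r.x.round(2),"rms",np.sqrt(np.mean(res(r.x)**2)).round(2))
E
python3 hole.py
```

```text
comp [ 153  193  110   97 8068]
hole in tool x,z mm [-5.656e+01 -2.000e-02] rms 0.25
```

jog_arm([
  [[8, -10, 10, 0], [24, -20, 30, 0], [44, -30, 55, 0], [64, -38, 81, 0], [86, -43, 108, 0]],
])

```text
clock: 6.42
tcp_pos: [0.5288, -0.1781, 0.2034]
eef_rot: [-0.707, 0.707, 0.011, -0.01]
force: [0.9, -0.9, -0.9]
opening: 0.0069
```

jog_arm([
  [[22, 0, 27, 0], [44, 0, 55, 0], [66, 0, 83, 0], [88, 0, 111, 0], [110, 0, 138, 0]],
])

```text
clock: 6.83
tcp_pos: [0.6343, -0.0356, 0.2021]
eef_rot: [0.707, -0.707, -0.01, 0.011]
force: [0.1, -0.8, -0.5]
opening: 0.0068
```

jog_arm([
  [[18, 0, 24, 0], [34, 0, 44, 0], [46, 0, 58, 0], [54, 0, 68, 0], [56, 0, 70, 0]],
])

```text
clock: 7.25
tcp_pos: [0.688, 0.036, 0.2018]
eef_rot: [0.707, -0.707, -0.011, 0.012]
force: [-0.3, -0.7, -1.1]
opening: 0.0072
```

jog_arm([
  [[0, 0, 0, 0], [0, 0, 0, 0], [0, 0, 0, 0], [0, 0, 0, 0], [0, 0, 0, 0]],
])

```text
clock: 7.67
tcp_pos: [0.6872, 0.0324, 0.2025]
eef_rot: [-0.707, 0.707, 0.01, -0.01]
force: [0.3, -0.2, -1.6]
opening: 0.0069
```

```bash
python3 - <<'E'
from h import *
go([686.6,34.7,160],0.5)
d=cam("wrist");cv2.imwrite("pics/w6.png",d["image"])
d=cam("scene");crop(d["image"],280,120,480,270,4,"s6.png")
E
```

```text
t 7.67 tcp [687.2  32.4 202.5] F [ 0.3 -0.2 -1.6] op 6.9
shift [-0.5 42.5  2.3] toolx yaw 1.64 ydir [ 0. -0. -1.] q [-0.07  0.41  1.4  -0.    1.34 -0.1 ]
turn about +z world deg -1.14 -> about tool y rad 0.02
```

View pics/w6.png

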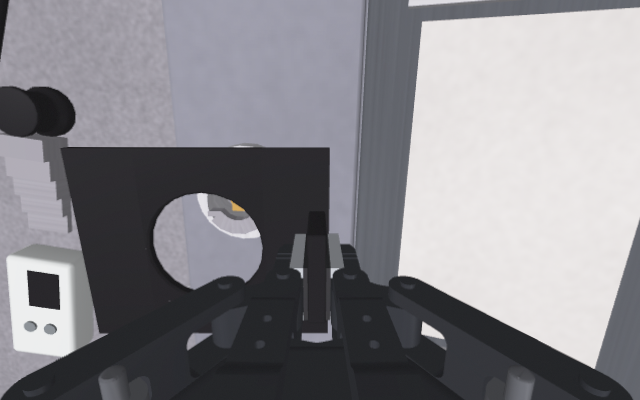

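View pics/s6.png

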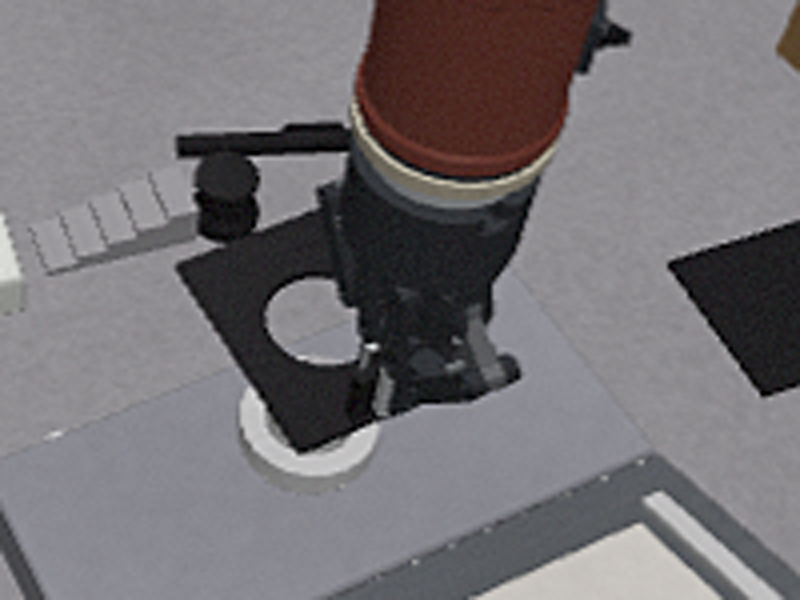

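```bash
python3 - <<'E'
from h import *
d=cam("wrist")
X=[[.630,.033,.08]]
print(proj(d,X), proj(d,[[.63,.033,.104]]))
crop(d["image"],140,130,280,300,4,"w6c.png")
th=np.linspace(0,2*np.pi,13)[:-1]
print(proj(d,[[.63+.038*np.cos(a),.033+.038*np.sin(a),.08] for a in th]).round(0).tolist())
E
```

```text
[[244.06022504 195.85185099]] [[236.67602369 204.70991316]]
[[293.0, 197.0], [286.0, 173.0], [268.0, 154.0], [242.0, 147.0], [217.0, 153.0], [200.0, 171.0], [195.0, 194.0], [203.0, 218.0], [222.0, 234.0], [245.0, 241.0], [269.0, 236.0], [286.0, 220.0]]
```

View pics/w6c.png

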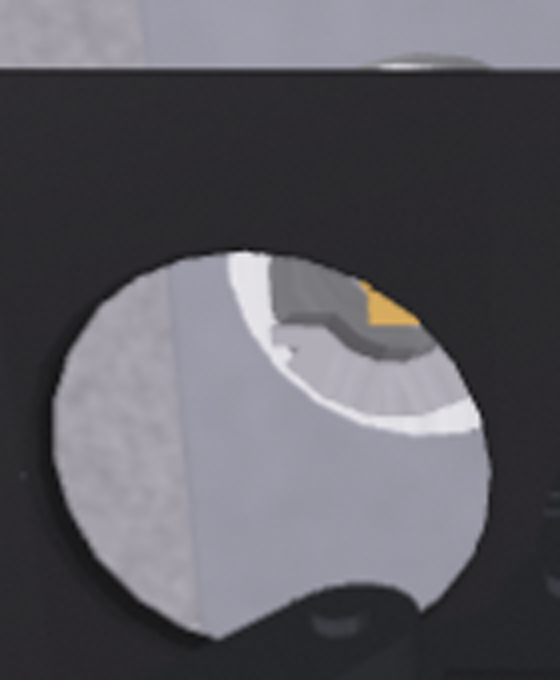

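jog_arm([
  [[0.5, 10, 2, 0], [0.5, 24, 3.6, 0], [0.5, 38, 3.6, 0], [0.5, 48, 3.6, 0], [0.5, 52, 3.6, 0]],
])

```text
clock: 8.23
tcp_pos: [0.6858, 0.0373, 0.146]
eef_rot: [0.707, -0.707, -0.009, 0.013]
force: [-0.3, -0.5, -2.6]
opening: 0.0068
```

jog_arm([
  [[0, 0, 0, 0], [0, 0, 0, 0], [0, 0, 0, 0], [0, 0, 0, 0]],
])

```text
clock: 8.57
tcp_pos: [0.6885, 0.0369, 0.1514]
eef_rot: [-0.707, 0.707, 0.011, -0.01]
force: [-0.1, 1.2, -1.5]
opening: 0.007
```

```bash
python3 - <<'E'
from h import *
go([687.6,36.1,115],1.64)
d=cam("wrist");crop(d["image"],60,130,360,300,2.6,"w7.png")
print(proj(d,[[.631+.038*np.cos(a),.0345+.038*np.sin(a),.08] for a in np.linspace(0,2*np.pi,13)[:-1]]).round(0).tolist())
print(proj(d,[[.631+.024*np.cos(a),.0345+.024*np.sin(a),.104] for a in np.linspace(0,2*np.pi,13)[:-1]]).round(0).tolist())
E
```

```text
t 8.57 tcp [688.5  36.9 151.4] F [-0.1  1.2 -1.5] op 7.0
shift [-1.  36.4 -0.8] toolx yaw 1.72 ydir [ 0.002 -0.    -1.   ] q [-0.06  0.45  1.43 -0.    1.25 -0.09]
turn about +z world deg -0.08 -> about tool y rad 0.001
[[286.0, 223.0], [278.0, 194.0], [255.0, 171.0], [223.0, 161.0], [192.0, 169.0], [170.0, 190.0], [165.0, 220.0], [176.0, 248.0], [199.0, 268.0], [228.0, 276.0], [257.0, 269.0], [278.0, 250.0]]
[[257.0, 237.0], [251.0, 216.0], [234.0, 201.0], [212.0, 194.0], [190.0, 199.0], [174.0, 214.0], [171.0, 235.0], [178.0, 255.0], [195.0, 269.0], [216.0, 275.0], [237.0, 270.0], [252.0, 257.0]]
```

View pics/w7.png

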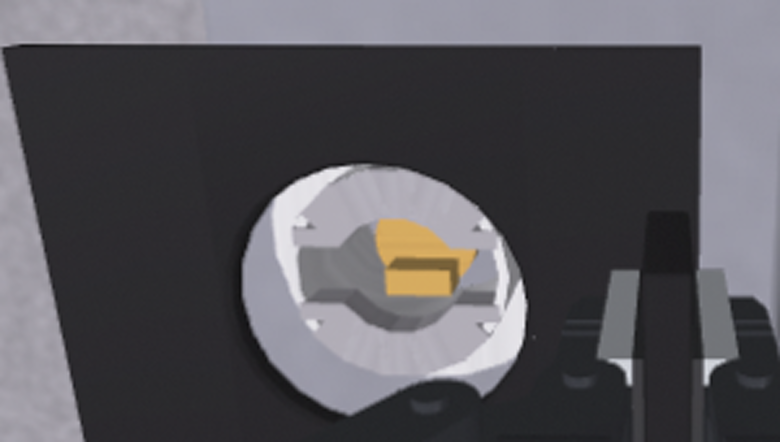

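jog_arm([
  [[-1, 4, -0.8, 0], [-1.2, 10, -0.8, 0], [-1.2, 16, -0.8, 0], [-1.2, 20, -0.8, 0], [-1.2, 22, -0.8, 0]],
])

```text
clock: 9.03
tcp_pos: [0.6859, 0.0362, 0.1267]
eef_rot: [0.707, -0.707, -0.01, 0.011]
force: [-0.0, 0.2, -1.7]
opening: 0.0067
```

jog_arm([
  [[0, 3, 0, 0], [0, 6, 0, 0], [0, 9, 0, 0], [0, 11, 0, 0], [0, 11, 0, 0]],
])

```text
clock: 9.45
tcp_pos: [0.6864, 0.0362, 0.1167]
eef_rot: [0.707, -0.707, -0.01, 0.011]
force: [1.1, -0.5, -1.4]
opening: 0.0072
```

jog_arm([
  [[0, 0, 0, 0], [0, 0, 0, 0], [0, 0, 0, 0]],
])

```text
clock: 9.7
tcp_pos: [0.6869, 0.0362, 0.1176]
eef_rot: [-0.707, 0.707, 0.011, -0.01]
force: [-0.4, -0.2, -0.5]
opening: 0.0069
```

```bash
python3 - <<'E'
from h import *
go([687.6,36.1,114.7],1.64)
d=cam("wrist");crop(d["image"],60,130,360,300,2.6,"w8.png")
d=cam("scene");crop(d["image"],280,120,480,270,4,"s8.png")
E
```

```text
t 9.7 tcp [686.9  36.2 117.6] F [-0.4 -0.2 -0.5] op 6.9
shift [ 0.7  2.9 -0.1] toolx yaw 1.72 ydir [ 0. -0. -1.] q [-0.06  0.49  1.46  0.    1.2  -0.09]
turn about +z world deg -0.08 -> about tool y rad 0.001
```

View pics/w8.png

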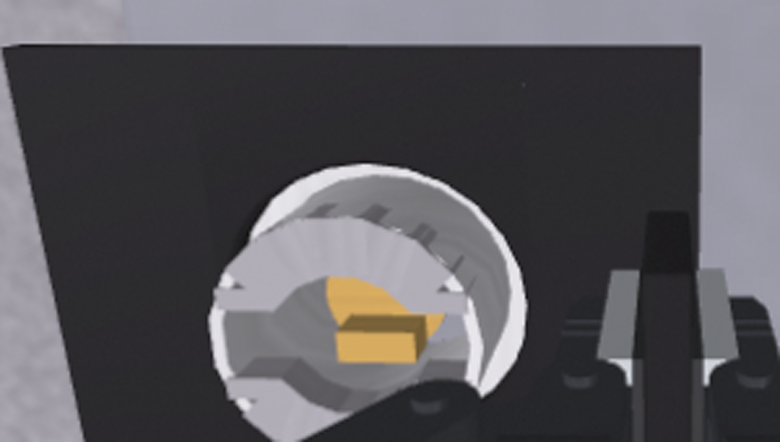

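View pics/s8.png

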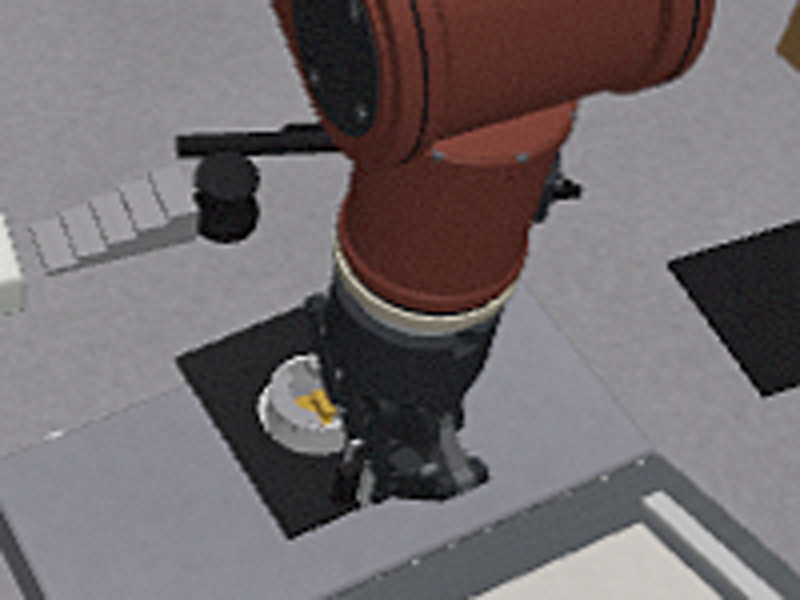

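jog_arm([
  [[0.5, 1, 0, 0], [0.5, 2, 0, 0], [0.5, 3, 0, 0], [0.5, 3, 0, 0], [0.5, 3, 0, 0]],
])

```text
clock: 10.22
tcp_pos: [0.6873, 0.0362, 0.1148]
eef_rot: [-0.707, 0.707, 0.011, -0.01]
force: [-1.3, 0.7, 3.3]
opening: 0.0072
```

jog_arm([
  [[0, 0, 0, 0], [0, 0, 0, 0], [0, 0, 0, 0], [0, 0, 0, 0]],
], jaw=0.7)

```text
clock: 10.55
tcp_pos: [0.6871, 0.0362, 0.1141]
eef_rot: [-0.707, 0.707, 0.011, -0.011]
force: [0.0, 0.1, -0.2]
opening: 0.0254
```

jog_arm([
  [[0, 0, 0, 0], [0, 0, 0, 0], [0, -8, 0, 0], [0, -20, 0, 0], [0, -40, 0, 0]],
])

```text
clock: 10.97
tcp_pos: [0.6859, 0.0363, 0.1534]
eef_rot: [0.707, -0.707, -0.009, 0.012]
force: [-1.2, -0.3, -0.8]
opening: 0.0254
```

jog_arm([
  [[0, -20, 0, 0], [0, -40, 0, 0], [0, -60, 0, 0], [0, -65, 0, 0], [0, -65, 0, 0]],
])

```text
clock: 11.38
tcp_pos: [0.6888, 0.0361, 0.2232]
eef_rot: [-0.707, 0.707, 0.013, -0.008]
force: [-1.1, -0.5, -0.4]
opening: 0.0253
```

```bash
python3 - <<'E'
from h import *
go([687.6,36.1,114.7],1.64)
d=cam("wrist");cv2.imwrite("pics/w9.png",d["image"])
d=cam("scene");crop(d["image"],280,120,480,270,4,"s9.png")
E
```

```text
t 11.38 tcp [688.8  36.1 223.2] F [-1.1 -0.5 -0.4] op 25.3
shift [-1.900e+00  1.085e+02  1.000e-01] toolx yaw 1.72 ydir [ 0.006 -0.    -1.   ] q [-0.06  0.39  1.38  0.    1.37 -0.09]
turn about +z world deg -0.08 -> about tool y rad 0.001
```

View pics/w9.png

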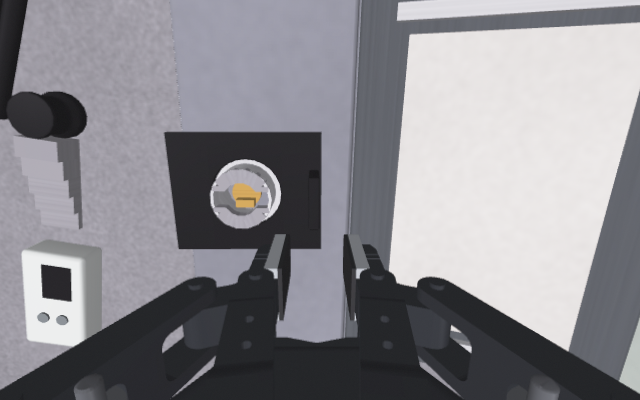

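View pics/s9.png

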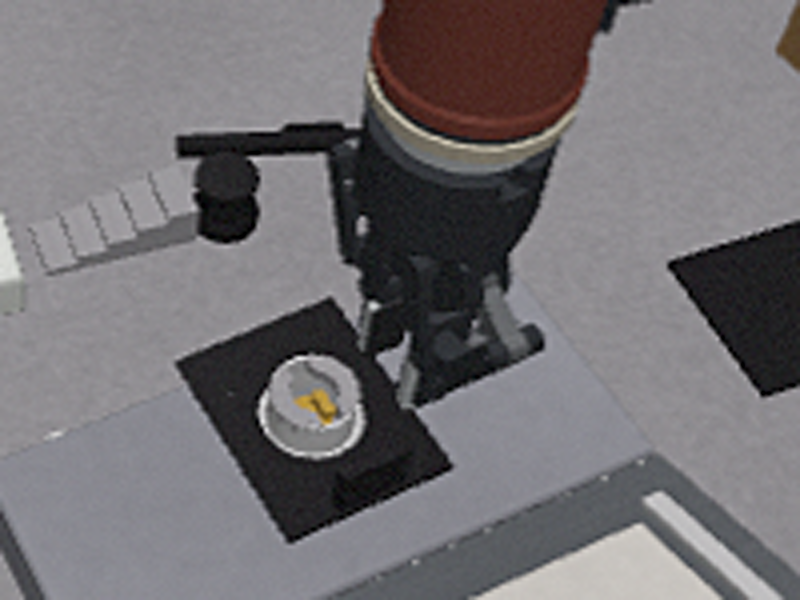

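jog_arm([
  [[2, -5, 0, -0.1], [4, -10, 0, -0.22], [6, -15, 0, -0.34], [8, -17, 0, -0.46], [10, -17, 0, -0.58]],
])

```text
clock: 11.9
tcp_pos: [0.6966, 0.0365, 0.2347]
eef_rot: [0.674, -0.674, -0.214, 0.215]
force: [-1.1, 0.2, -0.7]
opening: 0.0256
```

jog_arm([
  [[0, 0, 0, -0.12], [0, 0, 0, -0.24], [0, 0, 0, -0.36], [0, 0, 0, -0.48], [0, 0, 0, -0.6]],
])

```text
clock: 12.32
tcp_pos: [0.6961, 0.0366, 0.2337]
eef_rot: [0.581, -0.58, -0.403, 0.405]
force: [-0.6, -0.0, -0.1]
opening: 0.0254
```

jog_arm([
  [[0, 0, 0, -0.12], [0, 0, 0, -0.24], [0, 0, 0, -0.33], [0, 0, 0, -0.36], [0, 0, 0, -0.36]],
])

```text
clock: 12.73
tcp_pos: [0.6962, 0.0366, 0.2338]
eef_rot: [0.501, -0.499, -0.499, 0.501]
force: [0.1, 0.9, 0.2]
opening: 0.0258
```

jog_arm([
  [[0, 0, 0, 0], [0, 0, 0, 0], [0, 0, 0, 0], [0, 0, 0, 0]],
])

```text
clock: 13.07
tcp_pos: [0.6971, 0.0365, 0.236]
eef_rot: [0.5, -0.5, -0.5, 0.5]
force: [-0.1, 0.4, 0.3]
opening: 0.0255
```

```bash
python3 - <<'E'
from h import *
go([699,34.5,240],90.5)
d=cam("wrist");cv2.imwrite("pics/w10.png",d["image"])
u=proj(d,[[.631,.0345,.104]])[0];print(u)
x,y=u.astype(int);crop(d["image"],x-70,y-70,x+70,y+70,4,"w10c.png");print(x-70,y-70)
E
```

```text
t 13.07 tcp [697.1  36.5 236. ] F [-0.1  0.4  0.3] op 25.5
shift [-2.  -4.  -1.9] toolx yaw 89.93 ydir [-0.  0. -1.] q [-0.06  0.41  1.33 -0.    1.4  -1.63]
turn about +z world deg 0.57 -> about tool y rad -0.01
[313.48154036 111.9269279 ]
243 41
```

View pics/w10c.png

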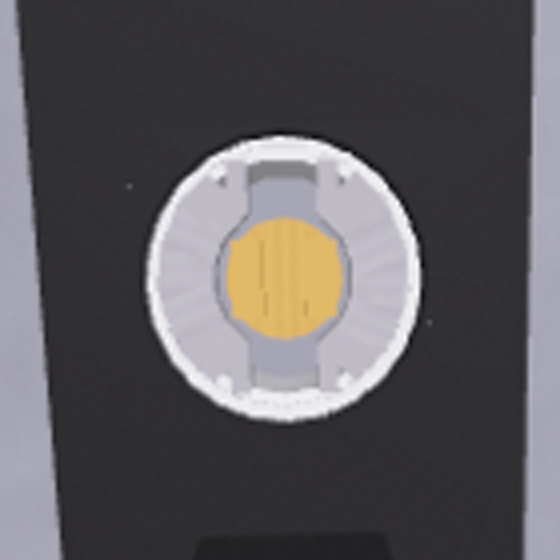

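```bash
python3 - <<'E'
from h import *
d=cam("wrist");im=d["image"].astype(int)
b=(im[:,:,2]-im[:,:,0]>50);b[:60]=0;b[170:]=0;b[:,:260]=0;b[:,370:]=0
ys,xs=np.where(b);print(xs.min(),xs.max(),ys.min(),ys.max())
print("brass",onz(d,[[(xs.min()+xs.max())/2,(ys.min()+ys.max())/2]],.082)*1000)
m=(im.max(2)<80).astype(np.uint8)
cs,h=cv2.findContours(m,cv2.RETR_CCOMP,cv2.CHAIN_APPROX_NONE)
for i,c in enumerate(cs):
    if h[0][i][3]>=0 and cv2.contourArea(c)>1000:
        P=onz(d,c.reshape(-1,2),.085)[:,:2]*1000;e=cv2.fitEllipse(P.astype(np.float32));print("shield hole",e)
o=np.array([243,41])
for nm,z,a in(("rim slots",.104,(282.5,277)),):
    print(nm,onz(d,[np.array(a)/4-.4+o],z)*1000)
# slot corners at rim top: TL,TR,BL,BR crop
P=onz(d,np.array([(247,160),(318,160),(250,392),(321,392),(216,277),(350,277)])/4-.4+o,.104)*1000;print(P.round(1))
E
```

```text
300 328 95 125
brass [[629.74580113  34.69924698  82.        ]]
shield hole ((630.7721557617188, 34.23196029663086), (57.3168830871582, 57.441497802734375), 147.07276916503906)
rim slots [[629.59015129  34.27155958 104.        ]]
[[608.8  27.8 104. ]
 [608.8  40.9 104. ]
 [651.1  27.9 104. ]
 [651.1  41.7 104. ]
 [629.6  21.7 104. ]
 [629.6  47.  104. ]]
```

jog_arm([
  [[8, 0, 10, 0], [24, 0, 30, 0], [44, 0, 55, 0], [66, 0, 83, 0], [88, 0, 111, 0]],
], jaw=0.2)

```text
clock: 13.58
tcp_pos: [0.5851, 0.1251, 0.2362]
eef_rot: [-0.5, 0.5, 0.5, -0.499]
force: [-0.9, 1.1, 0.8]
opening: 0.0684
```

jog_arm([
  [[22, 0, 28, 0], [44, 0, 56, 0], [66, 0, 83, 0], [85, 0, 107, 0], [101, 0, 127, 0]],
])

```text
clock: 14.0
tcp_pos: [0.4575, 0.2269, 0.2366]
eef_rot: [-0.5, 0.5, 0.5, -0.5]
force: [-0.2, 0.6, 0.9]
opening: 0.0685
```

jog_arm([
  [[14, 0, 17, -0.06], [24, 0, 30, -0.14], [32, 0, 40, -0.22], [35, 0, 43, -0.27], [35, 0, 43, -0.27]],
])

```text
clock: 14.42
tcp_pos: [0.4156, 0.2616, 0.2367]
eef_rot: [-0.427, 0.428, 0.564, -0.563]
force: [0.3, -0.2, -0.2]
opening: 0.0684
```

jog_arm([
  [[0, 0, 0, 0], [0, 0, 0, 0], [0, 0, 0, 0], [0, 0, 0, 0]],
])

```text
clock: 14.75
tcp_pos: [0.4167, 0.2604, 0.2363]
eef_rot: [0.429, -0.429, -0.562, 0.562]
force: [1.1, 0.1, 0.8]
opening: 0.0688
```

```bash
python3 - <<'E'
from h import *
go([416,260.5,110],105.5)
d=cam("wrist");cv2.imwrite("pics/w11.png",d["image"])
th=np.radians(15.5);ex=np.array([np.cos(th),np.sin(th),0]);ey=np.array([-ex[1],ex[0],0]);o=np.array([.416,.2605,.106])
print(proj(d,[o+a*.023*ex+b*.01*ey for a,b in((-1,-1),(1,-1),(1,1),(-1,1))]).round(0).tolist())
E
```

```text
t 14.75 tcp [416.7 260.4 236.3] F [1.1 0.1 0.8] op 68.8
shift [  0.3 126.3   0.7] toolx yaw 105.33 ydir [ 0. -0. -1.] q [ 0.4  -0.09  1.89 -0.    1.34 -1.44]
turn about +z world deg 0.17 -> about tool y rad -0.003
[[304.0, 168.0], [304.0, 223.0], [329.0, 222.0], [329.0, 167.0]]
```

View pics/w11.png

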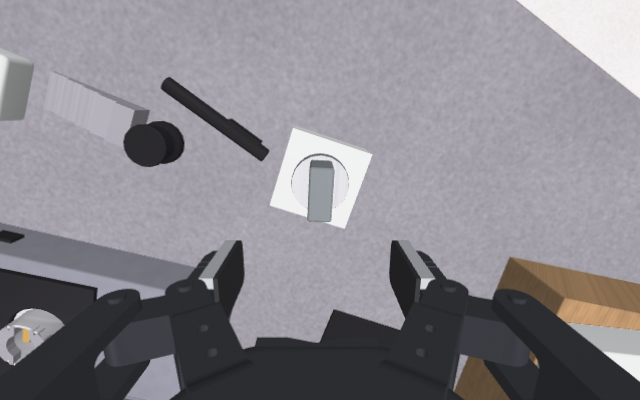

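```bash
python3 - <<'E'
from h import *
d=cam("wrist");cv2.imwrite("pics/w11b.png",d["image"])
crop(d["image"],260,120,390,240,6,"w11c.png")
E
```

```text
(no output)
```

View pics/w11c.png

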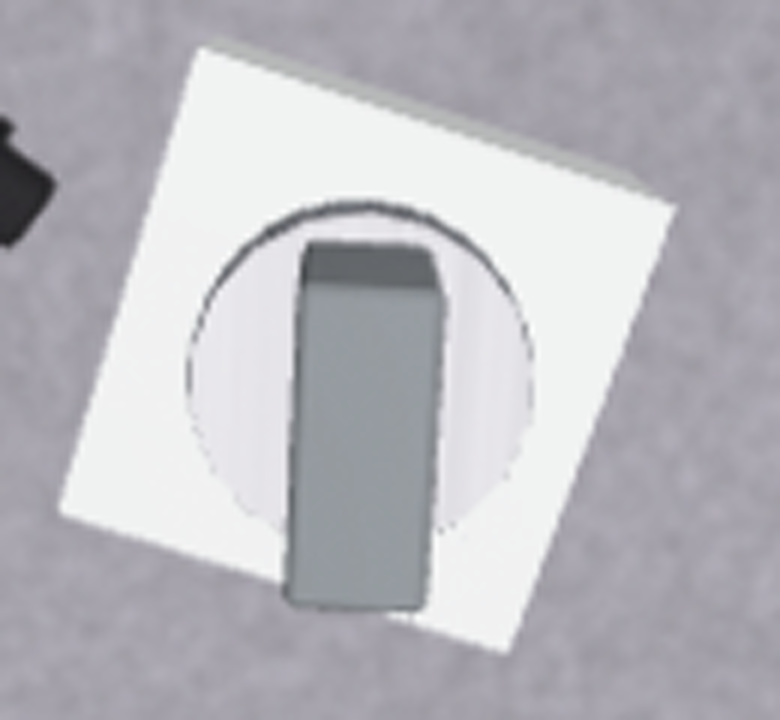

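```bash
python3 - <<'E'
from h import *
s=bot.sense();d=cam("wrist")
P=onz(d,np.array([(300,285),(443,290),(425,610),(285,605)])/6-.42+[260,120],.106)*1000
print(P.round(1),P.mean(0)); v=(P[0]+P[1]-P[2]-P[3])/2;print("len",np.linalg.norm(v[:2]),"yaw",np.degrees(np.arctan2(v[1],v[0])),"w",np.linalg.norm(P[0]-P[1]))
c=P.mean(0); go([c[0],c[1],86],105.3)
E
```

```text
[[394.7 249.2 106. ]
 [390.4 267.5 106. ]
 [433.8 277.5 106. ]
 [438.3 258.7 106. ]] [414.3106291  263.21093009 106.        ]
len 44.565003082846815 yaw -167.28816824925963 w 18.7945750324587
t 14.9 tcp [416.6 260.5 236.3] F [ 0.7 -0.3  0.5] op 68.4
shift [  3.2 150.3   1.5] toolx yaw 105.37 ydir [-0. -0. -1.] q [ 0.4  -0.09  1.89 -0.    1.34 -1.44]
turn about +z world deg -0.07 -> about tool y rad 0.001
```

jog_arm([
  [[1, 12, 0.5, 0.02], [2, 34, 1, 0.045], [3.2, 60, 1.5, 0.045], [3.2, 82, 1.5, 0.045], [3.2, 90, 1.5, 0.045]],
])

```text
clock: 15.32
tcp_pos: [0.4115, 0.2624, 0.1419]
eef_rot: [0.442, -0.44, -0.551, 0.555]
force: [-1.0, -0.2, -0.7]
opening: 0.0684
```

jog_arm([
  [[0, 0, 0, 0], [0, 0, 0, 0], [0, 0, 0, 0]],
])

```text
clock: 15.57
tcp_pos: [0.415, 0.2638, 0.1476]
eef_rot: [-0.441, 0.441, 0.553, -0.552]
force: [-1.0, -0.4, 0.2]
opening: 0.0683
```

```bash
python3 - <<'E'
from h import *
go([414.3,263.2,97],102.7)
d=cam("wrist");cv2.imwrite("pics/w12.png",d["image"])
E
```

```text
t 15.57 tcp [415.  263.8 147.6] F [-1.  -0.4  0.2] op 68.3
shift [-0.5 50.6  0.9] toolx yaw 102.83 ydir [ 0.002  0.001 -1.   ] q [ 0.41  0.01  1.97 -0.    1.16 -1.39]
turn about +z world deg -0.13 -> about tool y rad 0.002
```

View pics/w12.png

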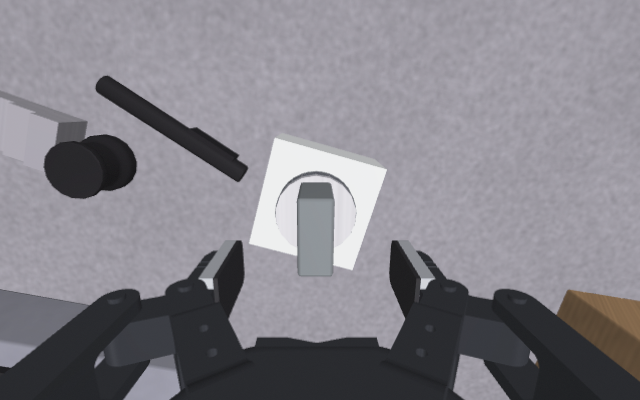

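jog_arm([
  [[0, 10, 0.5, 0], [0, 24, 0.5, 0], [0, 38, 0.5, 0], [0, 47, 0.5, 0], [0, 50, 0.5, 0]],
])

```text
clock: 16.03
tcp_pos: [0.4127, 0.2629, 0.0948]
eef_rot: [0.441, -0.441, -0.552, 0.553]
force: [-0.6, -0.9, -0.1]
opening: 0.0682
```

jog_arm([
  [[0, 0, 0, 0], [0, 0, 0, 0], [0, 0, 0, 0]],
])

```text
clock: 16.28
tcp_pos: [0.4142, 0.2636, 0.0971]
eef_rot: [-0.441, 0.441, 0.553, -0.552]
force: [0.7, 0.3, 0.8]
opening: 0.0683
```

jog_arm([
  [[0, 0, 0, 0], [0, 0, 0, 0], [0, 0, 0, 0], [0, 0, 0, 0], [0, 0, 0, 0]],
], jaw=1, newtons=80)

```text
clock: 16.7
tcp_pos: [0.4139, 0.2634, 0.0967]
eef_rot: [-0.441, 0.441, 0.553, -0.553]
force: [-0.6, -0.1, 2.9]
opening: 0.0191
```

jog_arm([
  [[0, 0, 0, 0], [0, 0, 0, 0], [0, 0, 0, 0]],
])

```text
clock: 16.95
tcp_pos: [0.4139, 0.2634, 0.0967]
eef_rot: [-0.441, 0.441, 0.553, -0.553]
force: [-0.4, -1.9, 4.2]
opening: 0.019
```

```bash
python3 - <<'E'
from h import *
go([414.3,263.2,97],102.7)
d=cam("wrist");cv2.imwrite("pics/w13.png",d["image"])
E
```

```text
t 16.95 tcp [413.9 263.4  96.7] F [-0.4 -1.9  4.2] op 19.0
shift [-0.3 -0.3 -0.4] toolx yaw 102.84 ydir [ 0.001  0.    -1.   ] q [ 0.41  0.08  2.01  0.    1.05 -1.39]
turn about +z world deg -0.14 -> about tool y rad 0.002
```

View pics/w13.png

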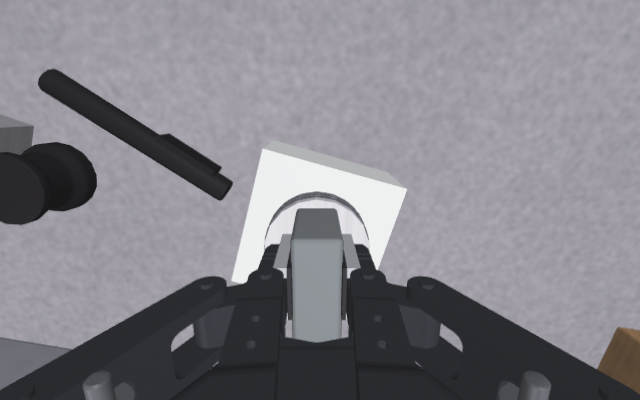

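```bash
python3 - <<'E'
from h import *
d=cam("wrist");M=np.array(d["mount"])
crop(d["image"],250,190,390,350,4,"w13c.png")
c0=M[:3,3]
for uv in [(296,238.5),(336,238.5),(296,237),(316,342)]:
    p=cv2.undistortPoints(np.array([[uv]],float),d["K"],dist(d)).ravel();v=M[:3,:3]@[p[0],p[1],1];k=(-.0093-c0[1])/v[1];print(uv,((c0+v*k)*1000).round(1))
E
```

```text
(296, 238.5) [-7.1 -9.3 22.4]
(336, 238.5) [ 7.5 -9.3 22.4]
(296, 237) [-7.1 -9.3 23. ]
(316, 342) [  0.2  -9.3 -22.4]
```

View pics/w13c.png

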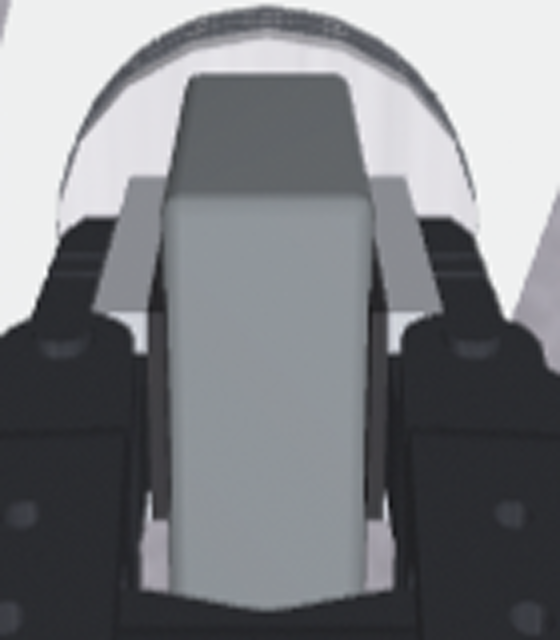

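jog_arm([
  [[0, -8, 0, 0], [0, -22, 0, 0], [0, -44, 0, 0], [0, -68, 0, 0], [0, -92, 0, 0]],
])

```text
clock: 17.47
tcp_pos: [0.4125, 0.2629, 0.1883]
eef_rot: [0.441, -0.44, -0.552, 0.554]
force: [0.1, -0.2, -1.8]
opening: 0.0193
```

jog_arm([
  [[0, -20, 0, 0], [0, -34, 0, 0], [0, -40, 0, 0], [0, -40, 0, 0], [0, -40, 0, 0]],
])

```text
clock: 17.88
tcp_pos: [0.4131, 0.2631, 0.2275]
eef_rot: [0.441, -0.441, -0.552, 0.553]
force: [0.2, -0.2, -2.5]
opening: 0.0191
```

```bash
python3 - <<'E'
from h import *
go([629.4,34.4,230],90.6)
d=cam("wrist");crop(d["image"],250,190,390,350,4,"w14.png")
d=cam("scene");crop(d["image"],340,40,460,180,4,"s14.png")
E
```

```text
t 17.88 tcp [413.1 263.1 227.5] F [ 0.2 -0.2 -2.5] op 19.1
shift [-271.1   -2.6 -160. ] toolx yaw 102.85 ydir [-0.001 -0.001 -1.   ] q [ 0.41 -0.08  1.9  -0.    1.32 -1.39]
turn about +z world deg -12.25 -> about tool y rad 0.214
```

View pics/s14.png

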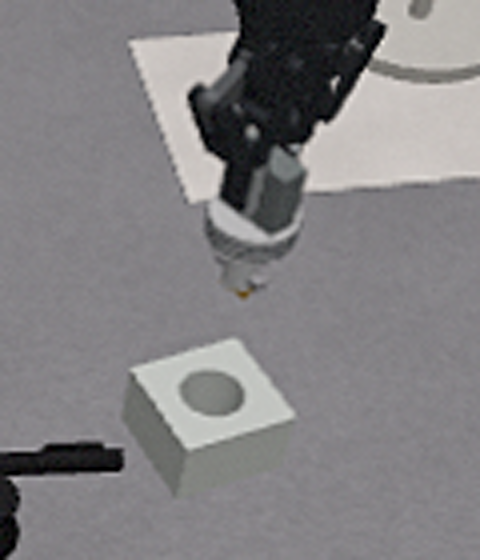

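jog_arm([
  [[-8, -3, -5, 0], [-26, -6, -15, 0], [-50, -10, -29, 0], [-75, -10, -44, 0], [-100, -10, -59, 0]],
])

```text
clock: 18.4
tcp_pos: [0.4942, 0.1775, 0.2379]
eef_rot: [0.441, -0.441, -0.553, 0.553]
force: [0.2, 0.0, -2.1]
opening: 0.0191
```

jog_arm([
  [[-25, 0, -15, 0], [-50, 0, -30, 0], [-75, 0, -45, 0], [-98, 0, -58, 0], [-118, 0, -70, 0]],
])

```text
clock: 18.82
tcp_pos: [0.5887, 0.077, 0.2371]
eef_rot: [0.442, -0.441, -0.552, 0.553]
force: [0.3, 0.7, -2.1]
opening: 0.019
```

jog_arm([
  [[-18, 0, -11, 0.06], [-33, 0, -20, 0.12], [-45, 0, -26, 0.18], [-52, 0, -30, 0.214], [-53, 0, -31, 0.214]],
])

```text
clock: 19.23
tcp_pos: [0.6304, 0.0324, 0.237]
eef_rot: [0.498, -0.498, -0.501, 0.502]
force: [-0.3, 1.0, -2.5]
opening: 0.019
```

jog_arm([
  [[0, 0, 0, 0], [0, 0, 0, 0], [0, 0, 0, 0], [0, 0, 0, 0], [0, 0, 0, 0]],
])

```text
clock: 19.65
tcp_pos: [0.6296, 0.0352, 0.2384]
eef_rot: [-0.497, 0.497, 0.503, -0.503]
force: [-0.3, -0.3, -1.9]
opening: 0.019
```

```bash
python3 - <<'E'
from h import *
go([629.4,34.4,210],90.6)
d=cam("scene");crop(d["image"],280,120,480,270,4,"s15.png")
d=cam("wrist");crop(d["image"],180,60,460,350,2.5,"w15.png")
E
```

```text
t 19.65 tcp [629.6  35.2 238.4] F [-0.3 -0.3 -1.9] op 19.0
shift [-0.8 28.4  0.2] toolx yaw 90.65 ydir [ 0.  0. -1.] q [-0.07  0.25  1.53  0.    1.37 -1.65]
turn about +z world deg -0.05 -> about tool y rad 0.001
```

View pics/s15.png

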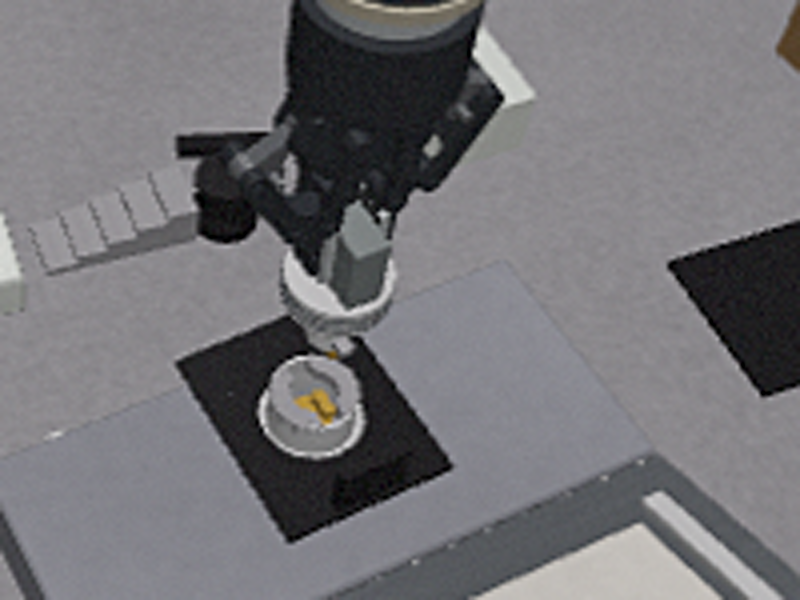

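View pics/w15.png

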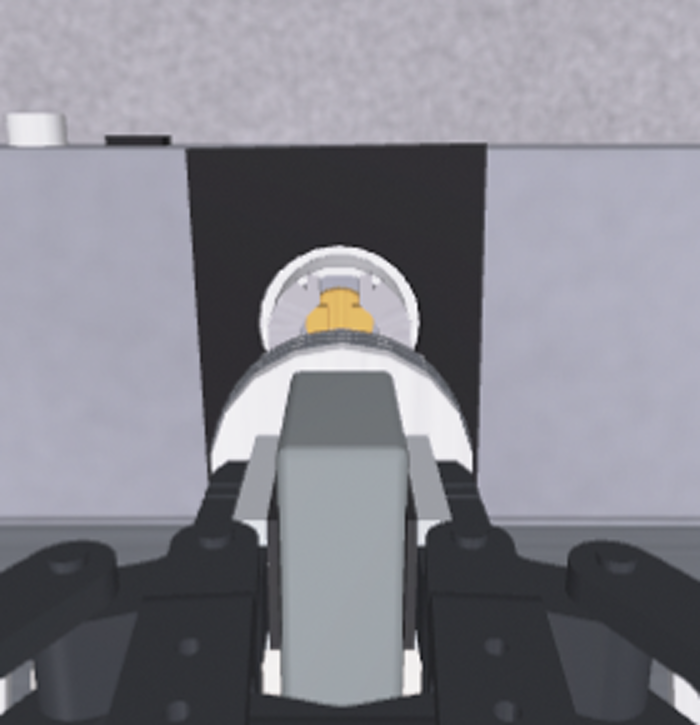

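jog_arm([
  [[-0.8, 6, 0.2, 0], [-0.8, 16, 0.2, 0], [-0.8, 26, 0.2, 0], [-0.8, 34, 0.2, 0], [-0.8, 37, 0.2, 0]],
])

```text
clock: 20.17
tcp_pos: [0.6282, 0.0339, 0.1983]
eef_rot: [0.499, -0.496, -0.502, 0.503]
force: [-0.2, -0.1, -2.8]
opening: 0.0193
```

jog_arm([
  [[0, 0, 0, 0], [0, 0, 0, 0], [0, 0, 0, 0], [0, 0, 0, 0], [0, 0, 0, 0]],
])

```text
clock: 20.58
tcp_pos: [0.63, 0.0339, 0.202]
eef_rot: [-0.497, 0.498, 0.503, -0.502]
force: [0.0, -0.1, -1.5]
opening: 0.0195
```

```bash
python3 - <<'E'
from h import *
go([629.4,34.4,172],90.6)
d=cam("scene");crop(d["image"],300,170,420,260,6,"s16.png")
o=np.array([629.8,34.4,0])/1000
# predicted: lowest point if lamp axis on socket axis
z=bot.sense()["tcp_pos"][2]-.0907
print("lowest",proj(d,[o+[0,0,z]]),"shaft top edge centre", proj(d,[o+[0,0,z+.042]]),"rim c",proj(d,[o+[0,0,.104]]))
print((proj(d,[o+[0,0,z]])-[300,170]+.4)*6,(proj(d,[o+[0,0,.104]])-[300,170]+.4)*6)
E
```

```text
t 20.58 tcp [630.   33.9 202. ] F [ 0.  -0.1 -1.5] op 19.5
shift [ 0.6 30.   0.6] toolx yaw 90.59 ydir [ 0.001 -0.    -1.   ] q [-0.07  0.27  1.57 -0.    1.3  -1.65]
turn about +z world deg 0.01 -> about tool y rad -0.0
lowest [[359.17367271 215.06538824]] shaft top edge centre [[361.32852519 203.36988966]] rim c [[358.82140176 216.9788075 ]]
[[357.44203627 272.79232945]] [[355.32841056 284.272845  ]]
```

View pics/s16.png

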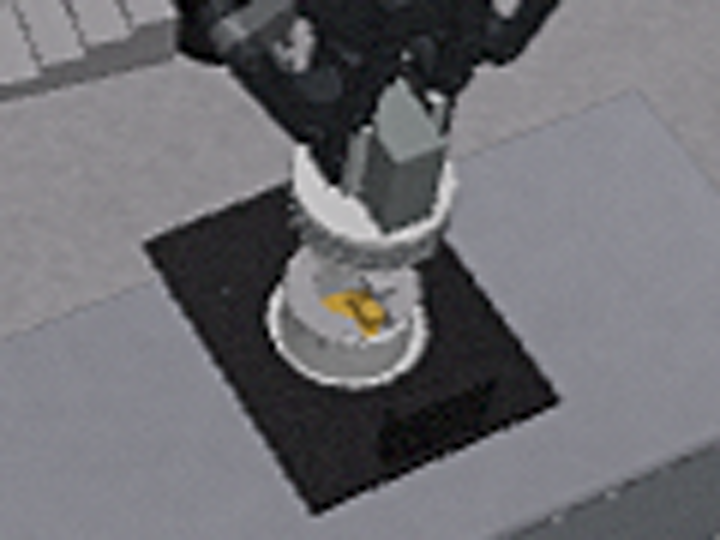

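jog_arm([
  [[0.5, 3, 0.4, 0], [0.5, 6, 0.4, 0], [0.5, 9, 0.4, 0], [0.5, 12, 0.4, 0], [0.5, 14, 0.4, 0]],
])

```text
clock: 21.05
tcp_pos: [0.6289, 0.0344, 0.1865]
eef_rot: [0.498, -0.497, -0.502, 0.503]
force: [0.0, -0.2, -1.9]
opening: 0.0191
```

jog_arm([
  [[0, 3, 0, 0], [0, 6, 0, 0], [0, 8, 0, 0], [0, 8, 0, 0]],
])

```text
clock: 21.38
tcp_pos: [0.6289, 0.0344, 0.1786]
eef_rot: [0.498, -0.497, -0.502, 0.503]
force: [-0.8, -0.2, -2.7]
opening: 0.0191
```

```bash
python3 - <<'E'
from h import *
go([629.4,34.4,172],90.6)
d=cam("scene");crop(d["image"],300,170,420,260,6,"s17.png")
E
```

```text
t 21.38 tcp [628.9  34.4 178.6] F [-0.8 -0.2 -2.7] op 19.1
shift [ 0.   6.6 -0.5] toolx yaw 90.58 ydir [-0.001  0.    -1.   ] q [-0.07  0.3   1.59  0.    1.26 -1.65]
turn about +z world deg 0.02 -> about tool y rad -0.0
```

View pics/s17.png

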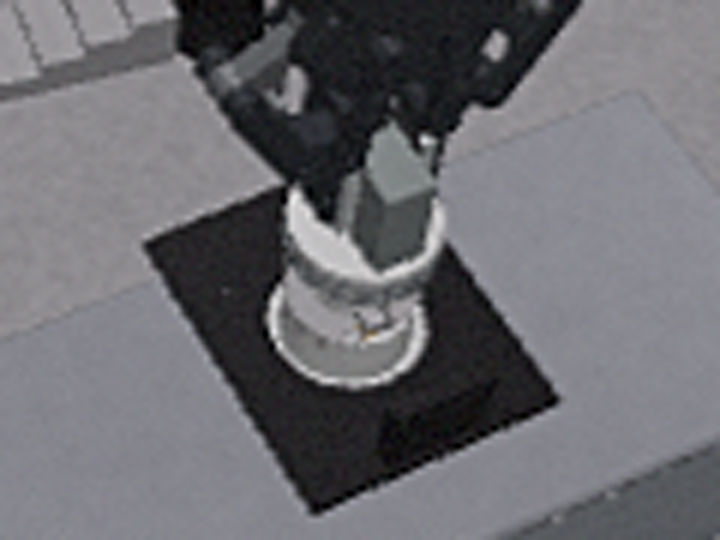

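jog_arm([
  [[0, 3, 0, 0], [0, 6, 0, 0], [0, 8, 0, 0], [0, 8, 0, 0]],
], newtons=110)

```text
clock: 21.77
tcp_pos: [0.6296, 0.0343, 0.1718]
eef_rot: [-0.497, 0.498, 0.503, -0.502]
force: [-1.6, -0.6, 3.5]
opening: 0.018
```

jog_arm([
  [[0, 2, 0, 0], [0, 4, 0, 0], [0, 6, 0, 0], [0, 7, 0, 0], [0, 7, 0, 0]],
])

```text
clock: 22.18
tcp_pos: [0.6296, 0.0343, 0.1651]
eef_rot: [-0.497, 0.498, 0.503, -0.502]
force: [-1.9, -0.8, 7.3]
opening: 0.0186
```

```bash
python3 - <<'E'
from h import *
go([629.4,34.4,162.7],90.6)
d=cam("scene");crop(d["image"],300,170,420,260,6,"s18.png")
d=cam("wrist");crop(d["image"],180,60,460,350,2,"w18.png")
E
```

```text
t 22.18 tcp [629.6  34.3 165.1] F [-1.9 -0.8  7.3] op 18.6
shift [0.1 2.4 0.2] toolx yaw 90.59 ydir [ 0.001 -0.    -1.   ] q [-0.07  0.31  1.6  -0.    1.24 -1.65]
turn about +z world deg 0.01 -> about tool y rad -0.0
```

View pics/s18.png

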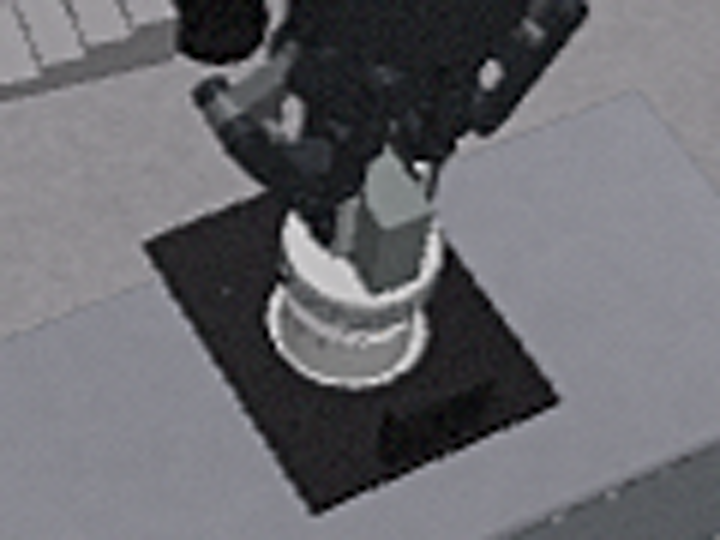

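View pics/w18.png

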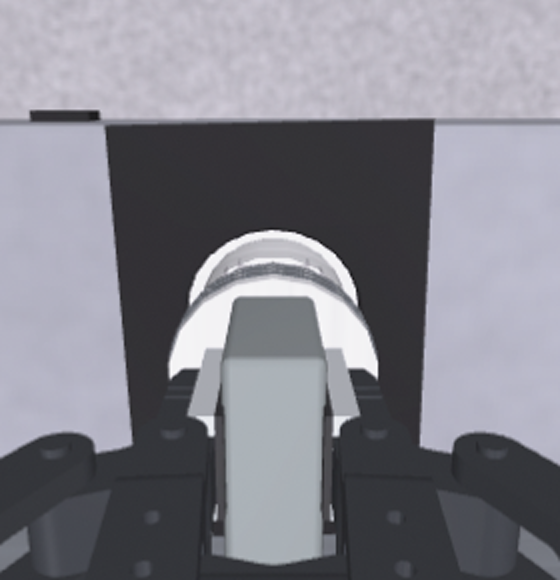

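jog_arm([
  [[0, 1, 0, 0], [0, 2, 0, 0], [0, 3, 0, 0], [0, 3, 0, 0], [0, 3, 0, 0]],
])

```text
clock: 22.7
tcp_pos: [0.6296, 0.0343, 0.1627]
eef_rot: [-0.497, 0.498, 0.503, -0.502]
force: [-3.1, 0.3, 8.2]
opening: 0.0188
```

jog_arm([
  [[0, 0, 0, 0], [0, 0, 0, 0]],
])

```text
clock: 22.87
tcp_pos: [0.6297, 0.0343, 0.1627]
eef_rot: [-0.497, 0.498, 0.503, -0.502]
force: [-3.6, -0.3, 8.3]
opening: 0.0185
```

jog_arm([
  [[0, 0, 0.5, 0], [0, 0.5, 0.5, 0.06], [0, 0.5, 0.5, 0.14], [0, 0.5, 0.5, 0.22], [0, 0.5, 0.5, 0.3]],
])

```text
clock: 23.28
tcp_pos: [0.6301, 0.0345, 0.1627]
eef_rot: [-0.567, 0.569, 0.423, -0.42]
force: [-0.2, 0.9, 8.0]
opening: 0.0188
```

jog_arm([
  [[0, 0, 0, 0.08], [0, 0, 0, 0.16], [0, 0, 0, 0.24], [0, 0, 0, 0.32], [0, 0, 0, 0.4]],
])

```text
clock: 23.7
tcp_pos: [0.6302, 0.0346, 0.1628]
eef_rot: [-0.64, 0.641, 0.302, -0.299]
force: [-1.5, -0.0, 8.5]
opening: 0.0186
```

```bash
python3 - <<'E'
from h import *
go([629.6,34.3,162.7],90.6); print(np.round(bot.sense()["torque"],2))
d=cam("wrist");crop(d["image"],180,60,460,350,2,"w19.png")
E
```

```text
t 23.7 tcp [630.2  34.6 162.8] F [-1.5 -0.   8.5] op 18.6
shift [-0.6  0.1  0.2] toolx yaw 50.27 ydir [ 0.004  0.    -1.   ] q [-0.07  0.31  1.6   0.    1.23 -0.95]
turn about +z world deg 40.33 -> about tool y rad -0.704
[0.23 0.15 0.07]
```

View pics/w19.png

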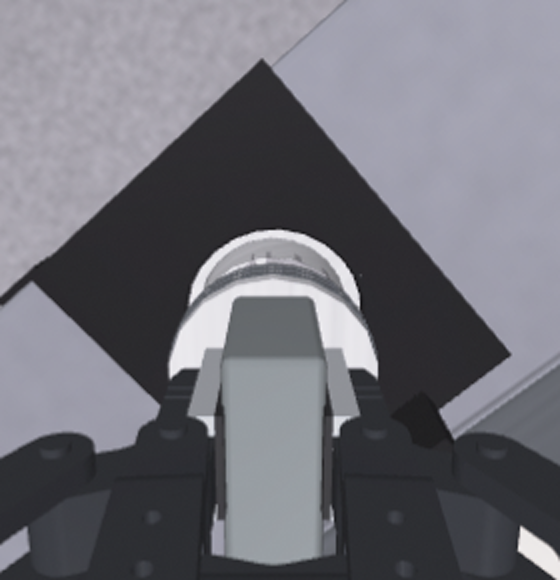

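jog_arm([
  [[0, 0, 0, 0.08], [0, 0, 0, 0.16], [0, 0, 0, 0.24], [0, 0, 0, 0.32], [0, 0, 0, 0.4]],
])

```text
clock: 24.17
tcp_pos: [0.6303, 0.0346, 0.1628]
eef_rot: [-0.687, 0.687, 0.169, -0.166]
force: [0.3, 1.0, 8.4]
opening: 0.0187
```

jog_arm([
  [[0, 0, 0, 0.08], [0, 0, 0, 0.16], [0, 0, 0, 0.24], [0, 0, 0, 0.32], [0, 0, 0, 0.38]],
])

```text
clock: 24.58
tcp_pos: [0.6305, 0.0346, 0.1629]
eef_rot: [0.706, -0.706, -0.036, 0.033]
force: [0.2, 0.9, 8.5]
opening: 0.0186
```

```bash
python3 - <<'E'
from h import *
go([629.6,34.3,162.7],90.6); print(np.round(bot.sense()["torque"],2))
E
```

```text
t 24.58 tcp [630.5  34.6 162.9] F [0.2 0.9 8.5] op 18.6
shift [-0.9  0.2 -0.3] toolx yaw 5.58 ydir [ 0.005  0.    -1.   ] q [-0.07  0.31  1.6   0.    1.23 -0.17]
turn about +z world deg 85.02 -> about tool y rad -1.484
[0.33 0.06 0.17]
```

jog_arm([
  [[0, 0.5, 0, 0.04], [0, 0.5, 0, 0.08], [0, 0.5, 0, 0.08], [0, 0.5, 0, 0.08], [0, 0.5, 0, 0.08]],
])

```text
clock: 25.0
tcp_pos: [0.6305, 0.0347, 0.1627]
eef_rot: [0.707, -0.707, -0.009, 0.006]
force: [-0.8, 0.3, 9.0]
opening: 0.0188
```

jog_arm([
  [[0, 0, 0, 0], [0, 0, 0, 0], [0, 0, 0, 0]],
])

```text
clock: 25.25
tcp_pos: [0.6305, 0.0346, 0.1627]
eef_rot: [0.707, -0.707, -0.009, 0.006]
force: [-0.4, 1.4, 9.6]
opening: 0.0187
```

```bash
python3 - <<'E'
from h import *
go([629.6,34.3,162.7],90.6); print(np.round(bot.sense()["torque"],2))
d=cam("wrist");cv2.imwrite("pics/w20.png",d["image"])
d=cam("scene");crop(d["image"],280,150,480,290,4,"s20.png")
E
```

```text
t 25.25 tcp [630.5  34.6 162.7] F [-0.4  1.4  9.6] op 18.7
shift [-0.9  0.  -0.3] toolx yaw 1.23 ydir [ 0.005  0.    -1.   ] q [-0.07  0.31  1.6   0.    1.23 -0.09]
turn about +z world deg 89.37 -> about tool y rad -1.56
[0.24 0.1  0.18]
```

View pics/w20.png

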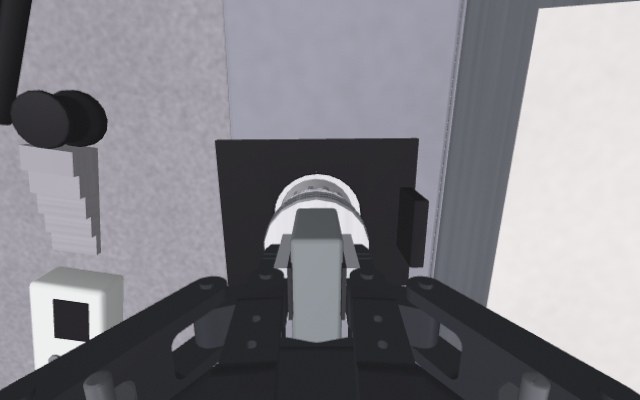

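View pics/s20.png

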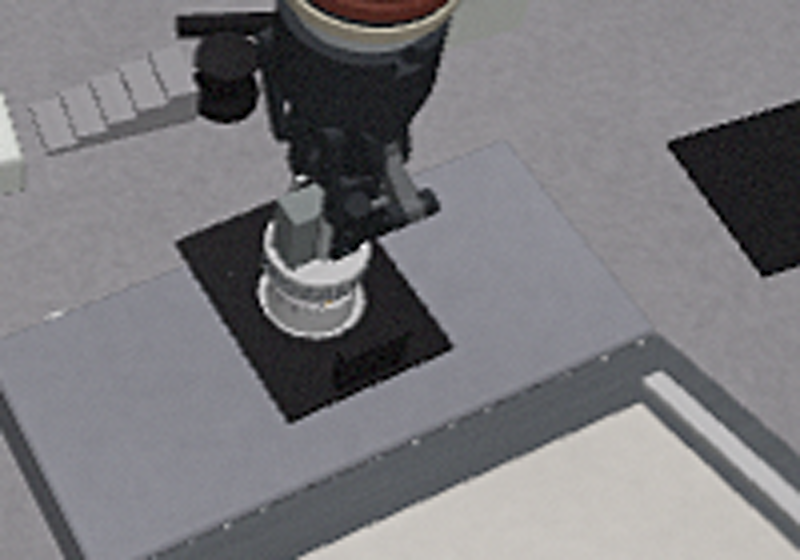

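```bash
python3 - <<'E'
from h import *
print(bot.hand_in()); go([630,34.4,162.7],1)
E
```

```text
the job is handed in; nothing more can be done
None
the job is handed in; nothing more can be done
```

I laid the shield on the socket's shoulder and let go. I then took the lamp from its stand, put it in the socket with its pins in the slots, pushed it home and turned it clockwise. The job was handed in at about 25 s of the 59 s, with the lamp still gripped; no verdict is reported.

**Last checks before handing in:**
- **Shield:** it looked flat in both cameras. Its hole measured about 1 mm from the socket axis before the lamp went in. The fingers sit well above it.
- **Lamp push:** upward force on the tool rose to about 9.6 N, about 11.5 N with the lamp's weight added. Tool height puts the plunger at about 10 mm, its stop.
- **Lamp turn:** the gripper turned 1.56 rad, so at least 1.40 rad at the groove even with all the play. The reaction was 0.18 N m, and the bar had not slipped in the fingers.
- **Grip:** set to 110 N.
- **Bystanders:** I saw none of them moved, though I did not measure each one at the end.

**Disagreements:**
- **Socket position:** the cameras differed by up to about 3 mm. I used the wrist camera's view from straight above, about (630, 34) mm.
- **Lamp yaw:** the scene camera gave 15.5° and the wrist camera 12.7°. I gripped at the wrist camera's value, and the bar sat square between the pads.

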